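Set out the brush cups and open the oil crock

ROBOT

A 6-joint arm with a two-finger parallel gripper is mounted at the origin on the work surface. World frame = base frame: x ahead of the robot, y to its left, z up, the work surface at z = 0. Lengths are in m, angles in rad, forces in N, time in s.
With the tool pointing down it reaches from about 0.25 to 0.725 m from the base axis. Payload 9.7 kg.
Tool frame: the origin (TCP) lies at the very end of the fingers, on their centre line; the grasp point (between the pads) lies 19 mm behind it (hold_point_z is the distance from the TCP to the grasp point, in m); x points along the fingers, y is the direction in which the jaws open and shut, and the axes are right-handed (so a half turn about x gives the same grasp; the last joint's range is limited). The gripper opens to 85 mm and grips with 20 to 120 N. Pads are 22 mm wide; open, the fingers measure 114 mm over their backs; the gripper's body (76 mm by 85 mm) begins 54 mm behind the grasp point. The pads swing forward as they close: fully open they stand 13 mm farther back than shut.
Start: joints at [1.284, 0.087, 0.176, 1.66, 0, 1.571], TCP at [0.156, 0.528, 0.231] pointing down, gripper open.
Joint ranges: [-3.13, 3.13], [-0.85, 1.81], [-1.15, 1.24], [-2.2, 2.28], [-1.44, 1.52], [-3.14, 3.14]. Speed limits (rad/s): [2.22, 2.22, 2.57, 3.14, 3.14, 3.14].

INTERFACE

Orientations are given as a rotation vector (axis times angle).
In Python, from plant import get_state, grab_frame, camera_info, finish_job, hold_point_z gives the robot as it stands.
- The arm moves only by the tool apply_moves, never from a script. Its argument "steps" is a list of rows, each a list of 3 entries, a list of its own where there are three numbers: the finger opening in m, from 0 to 0.0854, then the shift along the world's x, y, z in m, then the turn, a rotation vector about the world's x, y, z in degrees. A call has 1 to 8 rows; each row is the pose to reach, as a shift and turn from the pose measured when the call began; what a row does not reach only later rows make up. A row lasts 1/12 s, in which the tool goes at most 41.7 mm and 7.16 degrees, less where a joint would pass 70% of its speed; a pose out of reach is approached as far as the arm can. A call with a gripper value outside its range is refused whole. The fingers move at their own pace and stop on an object; the grip force is fixed at half the most. Time passes only in rows, so rows that repeat a pose let the fingers close. It gives the time, the measured TCP pose, the force and the opening at its end, in the units of the state.
- get_state(): the state, without advancing time (a new reading comes with each control period).
- grab_frame(name): name is "side" or "top"; returns the picture (400x640x3 uint8, blue, green, red); there is no depth.
- camera_info(name): a dict with "vertical_fov" (degrees; the focal length in pixels is half the picture's height over the tangent of half this angle, whatever the lens; pixels are square), "cx", "cy" (the principal point, pixels), "eye" and "rotation" of the camera in the world. Camera axes: x right, y up, looking along -z (the intrinsics and any distortion apply to the point x, -y, -z); pixel columns grow to the right and rows downward; lengths in m; the calibration is good to about 2 mm. A picture is of the moment at which its call begins. camera_info takes no time and is no camera call.
- finish_job(): hands the job in, once; it reports no verdict.
The state is a dict: "time": time; "joint_positions": joint angles; "joint_vel": joint speeds; "joint_torque": joint torques, N m; "ee_pos": TCP position; "orientation": TCP orientation; "ft_force": force on the tool from outside, world axes, zero at the start; "moment": the same for the moment, N m; "width": finger opening in m.
Only numpy, scipy, OpenCV 4.12 (cv2) and the standard library are available. Lean on these libraries where they do the work, as an engineer would, in place of code of your own. Each camera call takes 0.05 s, during which the arm holds its last target.

TASK

Get the carver's bench ready for oiling: pull the nested brush cups apart one by one and stand every cup upright in the row tray of its own size (blue large, yellow medium, red small), without tipping any over. Only when all the cups stand in their rows, open the crock, which must stay shut until then to keep shavings out: first twist its stopper, still seated, until the handle lines up with the two red marks, then pull it out and leave it in the square wooden dish. Leave the carving gouges and the wood blanks where they are.

Things in the scene. Friction and masses are not known exactly. Their poses are not given: they have to be found in the camera images.
- large_1: large blue open cup with a pale band near the rim: 66 mm across the rim, 58 mm across the foot, 64 mm tall, walls 4 mm, bottom 6 mm, about 160 g. Origin: centre of the underside; z up. Starts on the 3 mm dark mat, holding the rest of its nest. Nested cups have 3 mm or more of play and pull straight out.
- medium_1: medium yellow open cup with a pale band near the rim: 52 mm across the rim, 45 mm across the foot, 94 mm tall, walls 4 mm, bottom 6 mm, about 120 g. Origin: centre of the underside; z up. May be absent; else starts inside large_1, on its inner floor, rim 36 mm above the large rim. Nested cups have 3 mm or more of play and pull straight out.
- small_1: small red open cup with a pale band near the rim: 38 mm across the rim, 32 mm across the foot, 124 mm tall, walls 4 mm, bottom 6 mm, about 90 g. Origin: centre of the underside; z up. May be absent; else starts inside medium_1, rim 36 mm above the medium rim (if that is absent, inside large_1, rim 66 mm above its rim). Nested cups have 3 mm or more of play and pull straight out.
- large_2: large blue open cup with a pale band near the rim: 66 mm across the rim, 58 mm across the foot, 64 mm tall, walls 4 mm, bottom 6 mm, about 160 g. Origin: centre of the underside; z up. Starts on the 3 mm dark mat, holding the rest of its nest. Nested cups have 3 mm or more of play and pull straight out.
- medium_2: medium yellow open cup with a pale band near the rim: 52 mm across the rim, 45 mm across the foot, 94 mm tall, walls 4 mm, bottom 6 mm, about 120 g. Origin: centre of the underside; z up. May be absent; else starts inside large_2, on its inner floor, rim 36 mm above the large rim. Nested cups have 3 mm or more of play and pull straight out.
- small_2: small red open cup with a pale band near the rim: 38 mm across the rim, 32 mm across the foot, 124 mm tall, walls 4 mm, bottom 6 mm, about 90 g. Origin: centre of the underside; z up. May be absent; else starts inside medium_2, rim 36 mm above the medium rim (if that is absent, inside large_2, rim 66 mm above its rim). Nested cups have 3 mm or more of play and pull straight out.
- tray_large: fixed wooden row tray for large cups, with blue end walls; inside 80 mm wide and 210 mm long, 17 mm high, floor 6 mm thick; two cups fit, 52 mm either side of its middle. Origin: centre of the underside, 6 mm above the bench; x along the row, y across, z up. The three trays lie side by side in any order, 100 mm from middle to middle.
- tray_medium: fixed wooden row tray for medium cups, with yellow end walls; inside 66 mm wide and 210 mm long, 17 mm high, floor 6 mm thick; two cups fit, 52 mm either side of its middle. Origin: centre of the underside, 6 mm above the bench; x along the row, y across, z up. The three trays lie side by side in any order, 100 mm from middle to middle.
- tray_small: fixed wooden row tray for small cups, with red end walls; inside 52 mm wide and 210 mm long, 17 mm high, floor 6 mm thick; two cups fit, 52 mm either side of its middle. Origin: centre of the underside, 6 mm above the bench; x along the row, y across, z up. The three trays lie side by side in any order, 100 mm from middle to middle.
- crock: fixed white oil crock, 112 mm across, with a steel keeper plate on top, 98 mm above the bench. The plate has a straight slot along the crock's x axis, with a red mark on the plate at either end of it. Origin: centre of the underside; z up.
- stopper: wooden stopper, 160 g: flange 62 mm across, 8 mm thick, resting on the plate; below it a 22 mm shank with brass lugs (54 mm over the ends, along x) that catch under the plate. Origin: centre of the flange's underside; x along the handle, z up. It will not pull straight out while locked (3 mm play sideways, 4 mm upwards). Set down, it stands on its shank.
- stopper_grip (a point): middle of the stopper's upright bar handle, 26 mm above the flange's underside, on the axis. The bar is 60 mm long (x), 16 mm wide (y), 36 mm high. At the start it points 57 to 80 degrees anticlockwise (from above) of the line of the red marks. It turns easily either way; within 12 degrees of the marks' line the lugs pass the slot and it lifts out.
- dish: loose square dark wooden dish for the stopper, 120 mm square outside, 108 mm inside, 18 mm high, floor 6 mm thick, between the robot and the crock. Origin: centre of the underside; z up.
- gouge_a: bystander, not part of the job: carving gouge lying on the far right of the bench, 225 mm long, yellow handle end. Origin: near the middle of its length, at bench height.
- gouge_b: bystander, not part of the job: carving gouge lying beyond the work on the left, 225 mm long, red handle end. Origin: near the middle of its length, at bench height.
- gouge_c: bystander, not part of the job: carving gouge lying beyond the work on the right, 225 mm long, yellow handle end. Origin: near the middle of its length, at bench height.
- wood_blank: bystander, not part of the job: pale wood blank 70 x 100 x 45 mm at the far left. Origin: centre of its underside.
- knob_blank: bystander, not part of the job: pale turned wooden knob 52 mm across, 64 mm tall, standing beyond the crock, a little to the left. Origin: centre of its underside.

How it is judged:
By the outcome, as a careful person would: the job done as asked, in the order asked, and still so for the second after the job is handed in, with the robot touching nothing.
Of medium_1, small_1, medium_2, small_2 only 3 to 4 are there at a start; the rules pass over those that are not, and their reading is None.
At some moment in a run one of dish, large_1, large_2 may be knocked a few centimetres aside while the robot is not near it.
It also fails if it takes over 200 s, if anything falls off the work surface, if the arm or the gripper's body presses on something with over 40 N, if the wrist force passes 120 N, or if a joint passes its speed limit or range.

## Working session

There is one attempt and no reset: what is moved stays moved. The work goes in short steps, Python scripts to look and compute and a tool call to move; the robot and the scene stay as the last step left them, time stands still between calls to the robot, and variables do not carry over. Pictures are saved under pics/ and viewed, and the job is handed in when it is done.

Besides the shell and the picture viewer there is one more tool, called by a JSON object that holds its "method" and its "body", one argument or row to a line. apply_moves: Moves the arm, as the interface text tells. Its arguments: {"type":"object","properties":{"steps":{"type":"array","items":{"type":"array"}}},"required":["steps"]}

```bash
ls; mkdir -p pics
python3 - <<'E'
from plant import *
import cv2
s=get_state(); print({k:(v if isinstance(v,float) else list(map(lambda x:round(float(x),4),v))) for k,v in s.items()})
print(hold_point_z if not callable(hold_point_z) else hold_point_z())
for n in("side","top"):
    print(n,camera_info(n)); cv2.imwrite(f"pics/{n}0.png",grab_frame(n))
E
```

```text
pics
{'time': 0.0, 'joint_positions': [1.284, 0.0875, 0.1752, 1.6598, 0.0, 1.5709], 'joint_vel': [-0.0027, 0.0004, -0.0001, -0.0009, -0.0003, -0.0007], 'joint_torque': [-0.0018, -52.0388, 46.4799, 0.0161, 0.0, -0.0], 'ee_pos': [0.1555, 0.5273, 0.2306], 'orientation': [0.2241, 1.5592, -0.2262], 'ft_force': [0.6874, 0.0858, 0.0052], 'moment': [0.0124, 0.0435, 0.0567], 'width': 0.08549242347698686}
0.0187
side {'vertical_fov': 51.10507717658062, 'cx': 324.07974294007835, 'cy': 199.59139839673583, 'eye': array([ 0.27067816, -0.75846723,  0.98990812]), 'rotation': array([ 0.75992228, -0.14638235, -0.39687939])}
top {'vertical_fov': 54.018203656848954, 'cx': 318.3631425550865, 'cy': 195.84075985418977, 'eye': array([0.54109939, 0.01468585, 1.19465927]), 'rotation': array([ 0.04538629, -0.04631458, -1.57422983])}
```

View pics/top0.png

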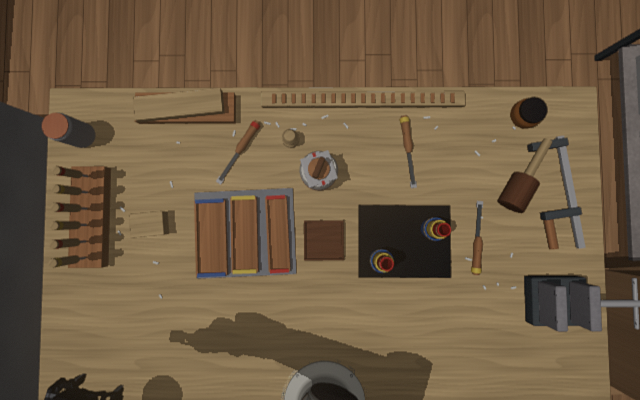

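View pics/side0.png

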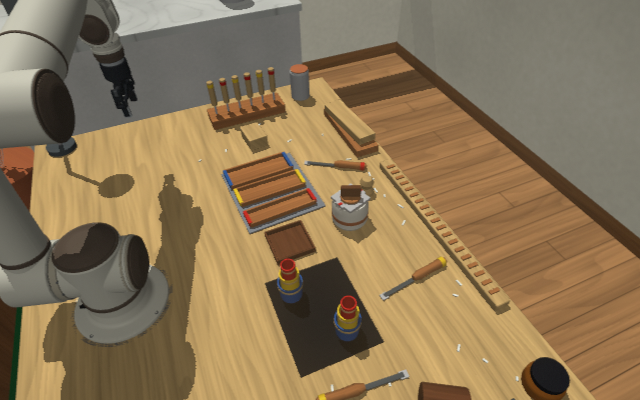

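```bash
cat > h.py <<'E'
import numpy as np, cv2
from scipy.spatial.transform import Rotation as R
from plant import *
def cam(n):
    i=camera_info(n); f=200/np.tan(np.radians(i["vertical_fov"]/2))
    return f,i["cx"],i["cy"],np.array(i["eye"]),R.from_rotvec(i["rotation"]).as_matrix()
def proj(n,p):
    f,cx,cy,e,M=cam(n); q=(np.atleast_2d(p)-e)@M
    return np.c_[cx+f*q[:,0]/-q[:,2], cy-f*q[:,1]/-q[:,2]]
def ray(n,uv,z):
    f,cx,cy,e,M=cam(n); uv=np.atleast_2d(uv)
    d=np.c_[(uv[:,0]-cx)/f,-(uv[:,1]-cy)/f,-np.ones(len(uv))]@M.T
    return e+d*((z-e[2])/d[:,2])[:,None]
def crop(img,x0,y0,w,h,s,name):
    c=cv2.resize(img[y0:y0+h,x0:x0+w],None,fx=s,fy=s,interpolation=cv2.INTER_CUBIC); 
    for i in range(0,w,10): cv2.line(c,(i*s,0),(i*s,8 if i%50 else 16),(255,255,255),1); 
    for i in range(0,h,10): cv2.line(c,(0,i*s),(8 if i%50 else 16,i*s),(255,255,255),1)
    cv2.imwrite(name,c)
E
python3 - <<'E'
from h import *
t=cv2.imread("pics/top0.png"); s=cv2.imread("pics/side0.png")
crop(t,190,140,270,145,0+3-0,"pics/t_a.png") if 0 else None
crop(t,350,200,110,85,7,"pics/t_mat.png")
crop(t,190,180,160,105,5,"pics/t_tray.png")
crop(t,290,140,70,60,10,"pics/t_crock.png")
crop(s,260,230,130,145,4,"pics/s_mat.png")
# sanity
print(ray("top",[[325,395],[319,170],[439,230],[383,262]],[0]*4 if 0 else 0))
E
```

```text
[[ 0.01987119 -0.00349128  0.        ]
 [ 0.69012767  0.0115809   0.        ]
 [ 0.5056063  -0.35187202  0.        ]
 [ 0.40995349 -0.18059874  0.        ]]
```

View pics/t_mat.png

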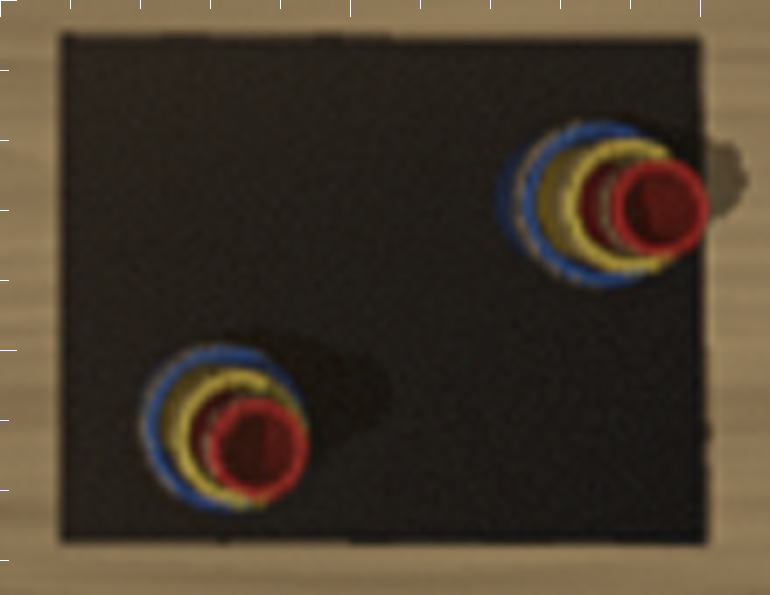

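View pics/t_tray.png

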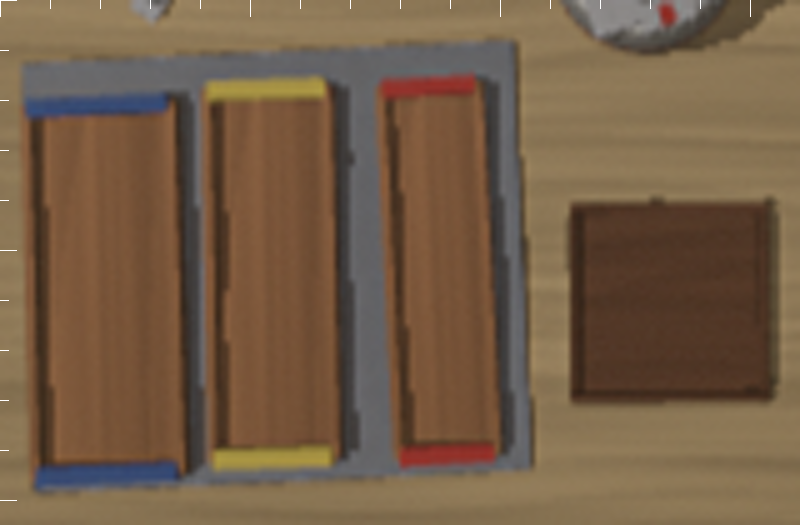

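View pics/t_crock.png

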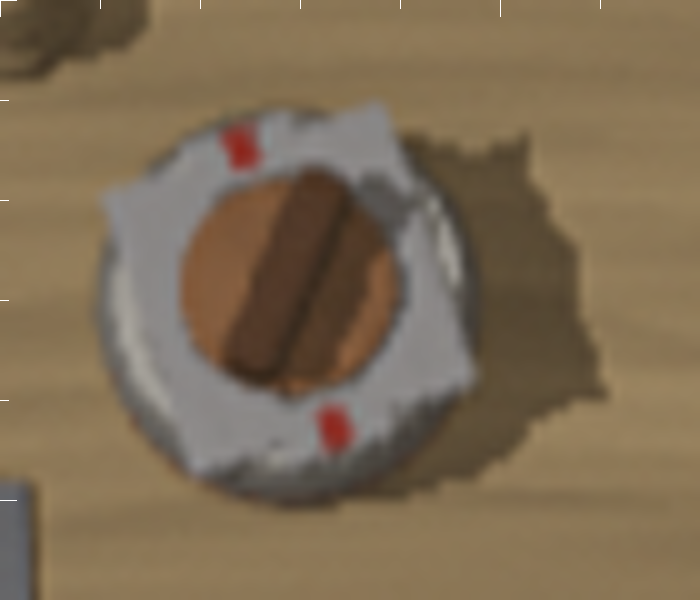

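View pics/s_mat.png

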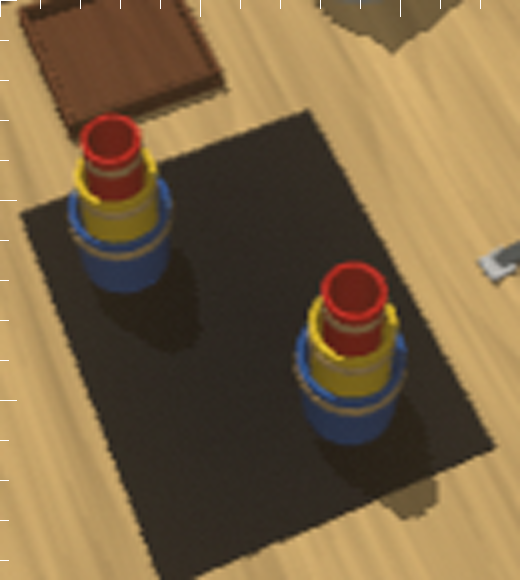

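Run:
```python
from h import *
np.set_printoptions(precision=4,suppress=True)
for nm,uv,z in [("A red",(386.6,264.3),.139),("A yel",(384,262.6),.103),("A blu",(382,261.1),.067),("B red",(444,229.7),.139),("B yel",(440.1,229.3),.103),("B blu",(435.6,229.1),.067)]:
    print(nm,ray("top",uv,z)[0])
print("side A,B",ray("side",[(287.75,264.75),(348.5,303)],.139))
for nm,c in [("blue",[(25,98),(167,93),(37,490),(180,482)]),("yel",[(205,80),(325,77),(213,470),(332,465)]),("red",[(380,80),(475,74),(400,468),(497,463)])]:
    p=ray("top",np.array(c)/5+[190,180],.023); m=p.mean(0); a=(p[0]+p[1]-p[2]-p[3])/2
    print(nm,m,"len",np.linalg.norm(a),"ang",np.degrees(np.arctan2(a[1],a[0])),"w",np.linalg.norm(p[1]-p[0]),np.linalg.norm(p[3]-p[2]))
c=np.array([(570,205),(775,205),(570,400),(773,400)])/5+[190,180]
p=ray("top",c,.018);print("dish",p.mean(0),p)
k=ray("top",np.array([(240,148),(335,430)])/10+[290,140],.098);d=k[0]-k[1];print("marks",k,k.mean(0),np.linalg.norm(d),np.degrees(np.arctan2(d[1],d[0])))
k=ray("top",np.array([(322,180),(252,365)])/10+[290,140],.142);d=k[0]-k[1];print("handle",k.mean(0),np.linalg.norm(d),np.degrees(np.arctan2(d[1],d[0])))
k=ray("top",np.array([(290,287)])/10+[290,140],.106);print("flange",k)
```

```text
A red [ 0.4191 -0.1674  0.139 ]
A yel [ 0.4196 -0.1665  0.103 ]
A blu [ 0.4199 -0.1668  0.067 ]
B red [ 0.5105 -0.3227  0.139 ]
B yel [ 0.5106 -0.3234  0.103 ]
B blu [ 0.5102 -0.3216  0.067 ]
side A,B [[ 0.4194 -0.168   0.139 ]
 [ 0.5096 -0.3241  0.139 ]]
blue [0.4855 0.3351 0.023 ] len 0.23133752932565144 ang 2.5339315644581184 w 0.08489108141087548 0.08455833712919604
yel [0.4956 0.2362 0.023 ] len 0.23053967387188404 ang 1.5186439005797785 w 0.07177994106823492 0.07039330940676387
red [0.4963 0.1356 0.023 ] len 0.2305885994342109 ang 3.2267003743363905 w 0.05692177670566997 0.05742204888489251
dish [ 0.4764 -0.0036  0.018 ] [[ 0.5346  0.0571  0.018 ]
 [ 0.5341 -0.0656  0.018 ]
 [ 0.4188  0.0573  0.018 ]
 [ 0.4183 -0.0635  0.018 ]]
marks [[ 0.721   0.0257  0.098 ]
 [ 0.6412 -0.0006  0.098 ]] [0.6811 0.0126 0.098 ] 0.08407658722261015 18.290599861742695
handle [0.6799 0.0127 0.142 ] 0.053666133900511684 -20.840133950444148
flange [[0.6806 0.0118 0.106 ]]
```

Run:
```python
from h import *
t=cv2.imread("pics/top0.png"); s=cv2.imread("pics/side0.png")
crop(s,320,170,60,65,9,"pics/s_crock.png")
c=cv2.resize(t[150:190,298:342],None,fx=14,fy=14,interpolation=cv2.INTER_NEAREST); cv2.imwrite("pics/t_cr2.png",c)
```

```text
(no output)
```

View pics/s_crock.png

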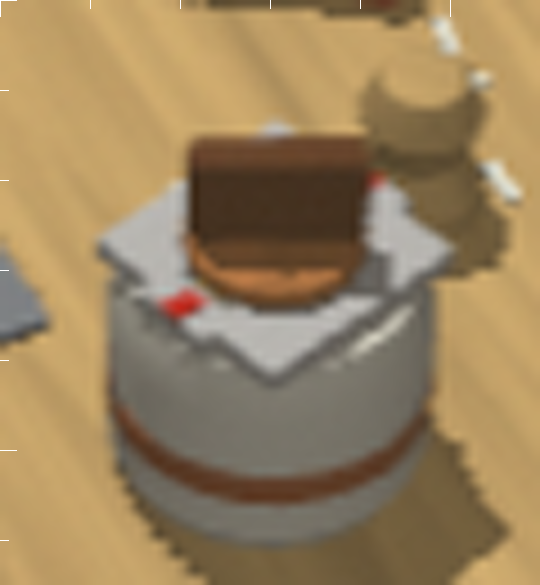

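View pics/t_cr2.png

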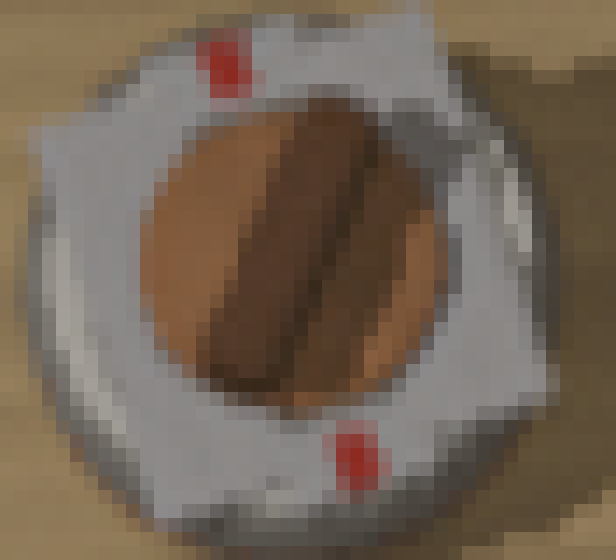

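Run:
```python
from h import *
s=get_state(); print(R.from_rotvec(s["orientation"]).as_matrix().round(3))
k=ray("side",[(341.1,186.1),(361.1,186.1)],.142);d=k[0]-k[1];print(k.mean(0),np.linalg.norm(d),np.degrees(np.arctan2(d[1],d[0])))
```

```text
[[-0.     0.283  0.959]
 [-0.001  0.959 -0.283]
 [-1.    -0.001 -0.   ]]
[0.68268945 0.01439567 0.142     ] 0.05807090408169504 155.600264431831
```

{"method": "apply_moves", "body": {
  "steps": [
    [0.085, [0.13, -0.35, 0.03], [0, 0, -37]],
    [0.085, [0.13, -0.35, 0.03], [0, 0, -37]],
    [0.085, [0.13, -0.35, 0.03], [0, 0, -37]],
    [0.085, [0.13, -0.35, 0.03], [0, 0, -37]],
    [0.085, [0.13, -0.35, 0.03], [0, 0, -37]],
    [0.085, [0.13, -0.35, 0.03], [0, 0, -37]],
    [0.085, [0.13, -0.35, 0.03], [0, 0, -37]],
    [0.085, [0.13, -0.35, 0.03], [0, 0, -37]]
  ]
}}

```text
time: 0.77
ee_pos: [0.271, 0.2141, 0.2574]
orientation: [0.726, 1.446, -0.728]
ft_force: [1.0, 1.0, 0.3]
width: 0.0845
```

{"method": "apply_moves", "body": {
  "steps": [
    [0.07, [0.148, -0.382, 0], [0, 0, -35]],
    [0.07, [0.148, -0.382, 0], [0, 0, -35]],
    [0.07, [0.148, -0.382, 0], [0, 0, -35]],
    [0.07, [0.148, -0.382, 0], [0, 0, -35]],
    [0.07, [0.148, -0.382, 0], [0, 0, -35]],
    [0.07, [0.148, -0.382, 0], [0, 0, -35]],
    [0.07, [0.148, -0.382, 0], [0, 0, -35]],
    [0.07, [0.148, -0.382, 0], [0, 0, -35]]
  ]
}}

```text
time: 1.43
ee_pos: [0.391, -0.0975, 0.2573]
orientation: [1.189, 1.222, -1.19]
ft_force: [0.9, 1.3, 0.7]
width: 0.0695
```

```bash
cat >> h.py <<'E'
def st(target=None):
    s=get_state(); M=R.from_rotvec(s["orientation"]).as_matrix()
    p=np.array(s["ee_pos"])
    print("t",round(s["time"],2),"tcp",p.round(4),"jaw deg",round(np.degrees(np.arctan2(M[1,1],M[0,1])),2),"tilt",np.degrees(np.arccos(-M[2,0])).round(2),"x",M[:,0].round(3),"w",round(s["width"],4),"F",np.round(s["ft_force"],1),"q",np.round(s["joint_positions"],2))
    if target is not None: print("shift",(np.array(target)-p).round(4))
E
python3 -c "
from h import *
st([.4193,-.1676,.25])"
```

```text
t 1.43 tcp [ 0.391  -0.0975  0.2573] jaw deg 1.57 tilt 0.04 x [-0.001 -0.    -1.   ] w 0.0695 F [0.9 1.3 0.7] q [-0.24 -0.25 -0.09  1.73 -0.    1.3 ]
shift [ 0.0283 -0.0701 -0.0073]
```

{"method": "apply_moves", "body": {
  "steps": [
    [0.06, [0.0285, -0.07, -0.03], [0, 0, -1.6]],
    [0.06, [0.0285, -0.07, -0.03], [0, 0, -1.6]],
    [0.06, [0.0285, -0.07, -0.03], [0, 0, -1.6]],
    [0.06, [0.0285, -0.07, -0.07], [0, 0, -1.6]],
    [0.06, [0.0285, -0.07, -0.07], [0, 0, -1.6]],
    [0.06, [0.0285, -0.07, -0.07], [0, 0, -1.6]]
  ]
}}

```text
time: 1.93
ee_pos: [0.4182, -0.1669, 0.1861]
orientation: [1.209, 1.213, -1.212]
ft_force: [0.4, -0.2, 0.6]
width: 0.0597
```

Run:
```python
from h import *
st([.4193,-.1676,.107])
s=grab_frame("side");crop(s,230,200,180,145,4,"pics/s1.png")
```

```text
t 1.93 tcp [ 0.4182 -0.1669  0.1861] jaw deg -0.04 tilt 0.27 x [-0.004  0.002 -1.   ] w 0.0597 F [ 0.4 -0.2  0.6] q [-0.38 -0.16 -0.15  1.58 -0.    1.19]
shift [ 0.0011 -0.0007 -0.0791]
```

View pics/s1.png

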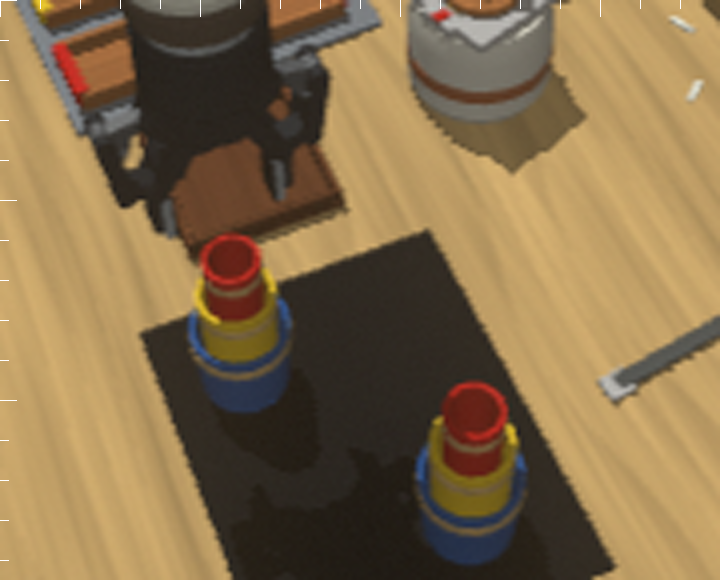

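{"method": "apply_moves", "body": {
  "steps": [
    [0.06, [0.001, -0.0007, -0.04], [0, 0, 0]],
    [0.06, [0.001, -0.0007, -0.079], [0, 0, 0]],
    [0.06, [0.001, -0.0007, -0.079], [0, 0, 0]],
    [0.06, [0.001, -0.0007, -0.079], [0, 0, 0]],
    [0.0, [0.001, -0.0007, -0.079], [0, 0, 0]],
    [0.0, [0.001, -0.0007, -0.079], [0, 0, 0]],
    [0.0, [0.001, -0.0007, -0.079], [0, 0, 0]],
    [0.0, [0.001, -0.0007, -0.079], [0, 0, 0]]
  ]
}}

```text
time: 2.65
ee_pos: [0.4219, -0.1685, 0.1134]
orientation: [1.21, 1.205, -1.207]
ft_force: [-3.1, 0.7, 9.4]
width: 0.0364
```

{"method": "apply_moves", "body": {
  "steps": [
    [0.0, [0, 0, 0], [0, 0, 0]],
    [0.0, [0, 0, 0], [0, 0, 0]],
    [0.0, [0, 0, 0], [0, 0, 0]]
  ]
}}

```text
time: 2.9
ee_pos: [0.4226, -0.1687, 0.1149]
orientation: [1.21, 1.202, -1.206]
ft_force: [-0.4, -0.8, -1.0]
width: 0.0368
```

Run:
```python
from h import *
st([.4193,-.1676,.107])
s=grab_frame("side");crop(s,250,230,110,90,7,"pics/s2.png")
```

```text
t 2.9 tcp [ 0.4226 -0.1687  0.1149] jaw deg -0.0 tilt 0.39 x [ 0.006 -0.003 -1.   ] w 0.0368 F [-0.4 -0.8 -1. ] q [-0.38 -0.16 -0.29  1.44 -0.    1.19]
shift [-0.0033  0.0011 -0.0079]
```

View pics/s2.png

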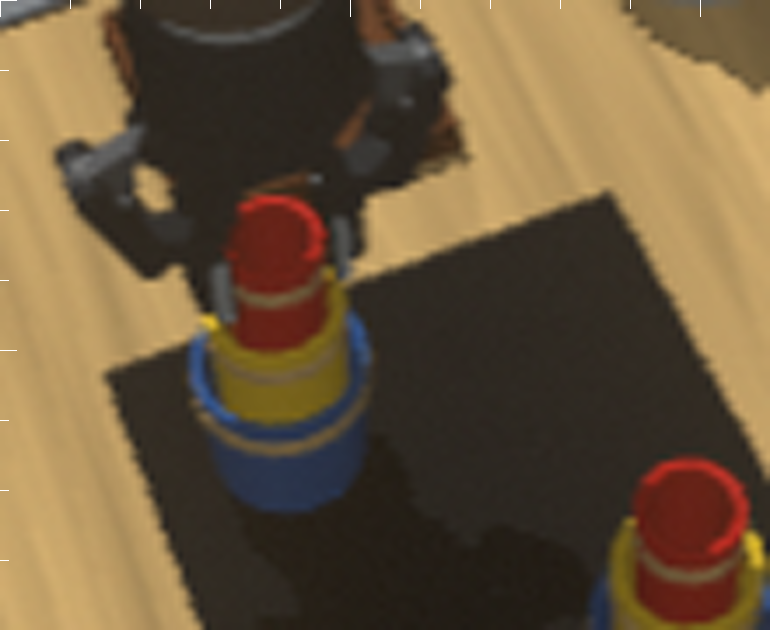

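{"method": "apply_moves", "body": {
  "steps": [
    [0.0, [0, 0, 0.02], [0, 0, 0]],
    [0.0, [0, 0, 0.05], [0, 0, 0]],
    [0.0, [0, 0, 0.08], [0, 0, 0]],
    [0.0, [0, 0, 0.11], [0, 0, 0]],
    [0.0, [0, 0, 0.145], [0, 0, 0]],
    [0.0, [0, 0, 0.145], [0, 0, 0]],
    [0.0, [0, 0, 0.145], [0, 0, 0]]
  ]
}}

```text
time: 3.53
ee_pos: [0.4231, -0.1689, 0.2612]
orientation: [1.21, 1.2, -1.205]
ft_force: [0.1, -0.4, -0.9]
width: 0.0365
```

Run:
```python
from h import *
st([.548,.1385,.26])
s=grab_frame("side");crop(s,240,180,130,120,5,"pics/s3.png")
t=grab_frame("top");crop(t,350,200,110,85,7,"pics/t3.png")
```

```text
t 3.53 tcp [ 0.4231 -0.1689  0.2612] jaw deg -0.0 tilt 0.52 x [ 0.008 -0.004 -1.   ] w 0.0365 F [ 0.1 -0.4 -0.9] q [-0.38 -0.13  0.02  1.71 -0.    1.19]
shift [ 0.1249  0.3074 -0.0012]
```

View pics/s3.png

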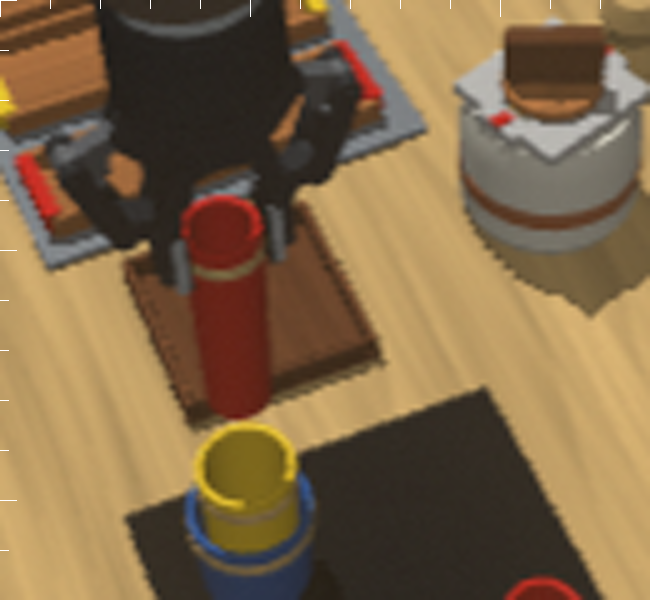

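View pics/t3.png

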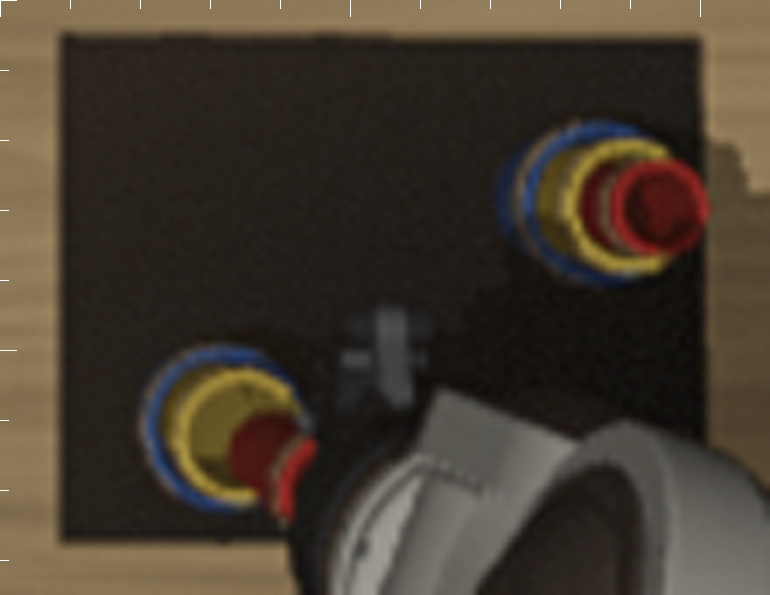

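Run:
```python
from h import *
th=np.linspace(0,2*np.pi,60)
for off in (.09,.095,.1,.105):
    zb=.2612-off; c=np.array([.4231,-.1689])
    f=proj("side",np.c_[c[0]+.016*np.cos(th),c[1]+.016*np.sin(th),np.full(60,zb)])
    r=proj("side",np.c_[c[0]+.019*np.cos(th),c[1]+.019*np.sin(th),np.full(60,zb+.124)])
    print(off,"foot low",f[:,1].max().round(1),"foot ctr",f.mean(0).round(1),"rim ctr",r.mean(0).round(1),"rim top/bot",r[:,1].min().round(1),r[:,1].max().round(1), "rim lr", r[:,0].min().round(1),r[:,0].max().round(1))
```

```text
0.09 foot low 262.2 foot ctr [288.4 256.7] rim ctr [284.2 223. ] rim top/bot 216.5 229.6 rim lr 275.4 292.7
0.095 foot low 263.4 foot ctr [288.6 257.9] rim ctr [284.4 224.5] rim top/bot 218.0 231.1 rim lr 275.6 292.9
0.1 foot low 264.6 foot ctr [288.7 259.2] rim ctr [284.6 226. ] rim top/bot 219.5 232.6 rim lr 275.9 293.1
0.105 foot low 265.8 foot ctr [288.9 260.4] rim ctr [284.8 227.4] rim top/bot 221.0 234.1 rim lr 276.1 293.2
```

{"method": "apply_moves", "body": {
  "steps": [
    [0.0, [0.126, 0.307, 0.005], [0, 0, 0]],
    [0.0, [0.126, 0.307, 0.005], [0, 0, 0]],
    [0.0, [0.126, 0.307, 0.005], [0, 0, 0]],
    [0.0, [0.126, 0.307, 0.005], [0, 0, 0]],
    [0.0, [0.126, 0.307, 0.005], [0, 0, 0]],
    [0.0, [0.126, 0.307, 0.005], [0, 0, 0]],
    [0.0, [0.126, 0.307, 0.005], [0, 0, 0]],
    [0.0, [0.126, 0.307, 0.005], [0, 0, 0]]
  ]
}}

```text
time: 4.3
ee_pos: [0.5482, 0.1406, 0.2619]
orientation: [1.208, 1.206, -1.209]
ft_force: [0.5, -1.1, -0.5]
width: 0.0363
```

{"method": "apply_moves", "body": {
  "steps": [
    [0.0, [0, 0, 0], [0, 0, 0]]
  ]
}}

```text
time: 4.38
ee_pos: [0.5492, 0.1459, 0.2587]
orientation: [1.204, 1.21, -1.208]
ft_force: [1.3, 0.3, -1.3]
width: 0.0364
```

Run:
```python
from h import *
st([.5491,.1381,.115])
```

```text
t 4.38 tcp [0.5492 0.1459 0.2587] jaw deg 0.26 tilt 0.15 x [-0.001 -0.002 -1.   ] w 0.0364 F [ 1.3  0.3 -1.3] q [ 0.26  0.15  0.29  1.72 -0.    1.83]
shift [-1.000e-04 -7.800e-03 -1.437e-01]
```

{"method": "apply_moves", "body": {
  "steps": [
    [0.0, [0, -0.008, 0], [0, 0, 0]],
    [0.0, [0, -0.008, -0.04], [0, 0, 0]],
    [0.0, [0, -0.008, -0.08], [0, 0, 0]],
    [0.0, [0, -0.008, -0.12], [0, 0, 0]],
    [0.0, [0, -0.008, -0.14], [0, 0, 0]],
    [0.0, [0, -0.008, -0.14], [0, 0, 0]],
    [0.0, [0, -0.008, -0.14], [0, 0, 0]]
  ]
}}

```text
time: 4.97
ee_pos: [0.5482, 0.1365, 0.1182]
orientation: [1.203, 1.211, -1.211]
ft_force: [-1.1, -0.4, -0.2]
width: 0.0367
```

Run:
```python
from h import *
st([.5491,.1381,.106])
s=grab_frame("side");crop(s,230,140,130,100,6,"pics/s4.png")
```

```text
t 4.97 tcp [0.5482 0.1365 0.1182] jaw deg 0.2 tilt 0.27 x [-0.003 -0.003 -1.   ] w 0.0367 F [-1.1 -0.4 -0.2] q [ 0.25  0.11 -0.01  1.45 -0.    1.81]
shift [ 0.0009  0.0016 -0.0122]
```

View pics/s4.png

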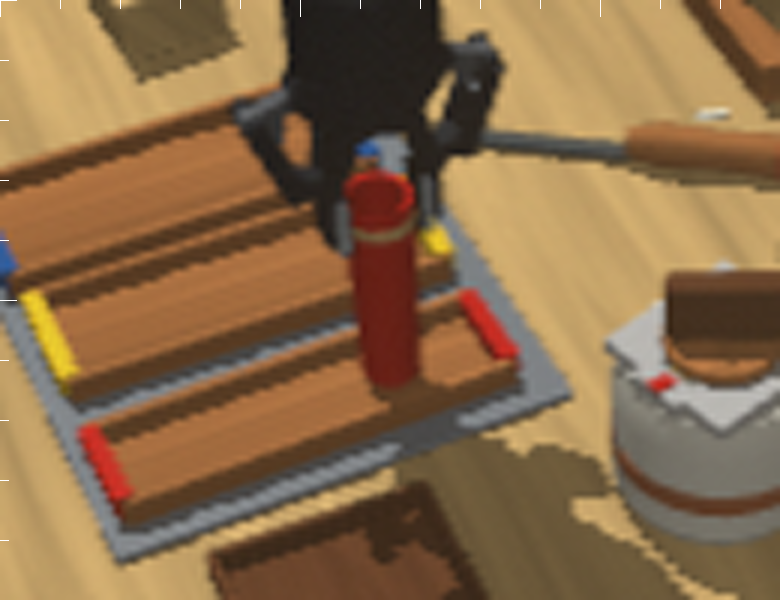

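{"method": "apply_moves", "body": {
  "steps": [
    [0.0, [0.001, 0.0015, -0.005], [0, 0, 0]],
    [0.0, [0.001, 0.0015, -0.008], [0, 0, 0]],
    [0.0, [0.001, 0.0015, -0.01], [0, 0, 0]],
    [0.0, [0.001, 0.0015, -0.011], [0, 0, 0]],
    [0.0, [0.001, 0.0015, -0.011], [0, 0, 0]]
  ]
}}

```text
time: 5.43
ee_pos: [0.5507, 0.1386, 0.11]
orientation: [1.206, 1.209, -1.207]
ft_force: [-1.2, -0.6, 3.9]
width: 0.0366
```

{"method": "apply_moves", "body": {
  "steps": [
    [0.0, [0, 0, -0.001], [0, 0, 0]],
    [0.0, [0, 0, -0.001], [0, 0, 0]]
  ]
}}

```text
time: 5.6
ee_pos: [0.5508, 0.1387, 0.11]
orientation: [1.206, 1.208, -1.206]
ft_force: [-1.8, 0.2, 6.3]
width: 0.0366
```

{"method": "apply_moves", "body": {
  "steps": [
    [0.042, [0, 0, 0], [0, 0, 0]],
    [0.056, [0, 0, 0], [0, 0, 0]],
    [0.06, [0, 0, 0], [0, 0, 0]],
    [0.06, [0, 0, 0], [0, 0, 0]],
    [0.06, [0, 0, 0.02], [0, 0, 0]],
    [0.06, [0, 0, 0.06], [0, 0, 0]],
    [0.06, [0, 0, 0.1], [0, 0, 0]],
    [0.06, [0, 0, 0.1], [0, 0, 0]]
  ]
}}

```text
time: 6.27
ee_pos: [0.5527, 0.1392, 0.218]
orientation: [1.212, 1.203, -1.197]
ft_force: [1.9, 0.9, 1.3]
width: 0.06
```

Run:
```python
from h import *
st([.4195,-.1668,.2])
s=grab_frame("side");crop(s,230,140,160,140,5,"pics/s5.png")
```

```text
t 6.27 tcp [0.5527 0.1392 0.218 ] jaw deg 0.22 tilt 0.67 x [ 0.012  0.001 -1.   ] w 0.06 F [1.9 0.9 1.3] q [ 0.25  0.12  0.18  1.62 -0.    1.81]
shift [-0.1332 -0.306  -0.018 ]
```

View pics/s5.png

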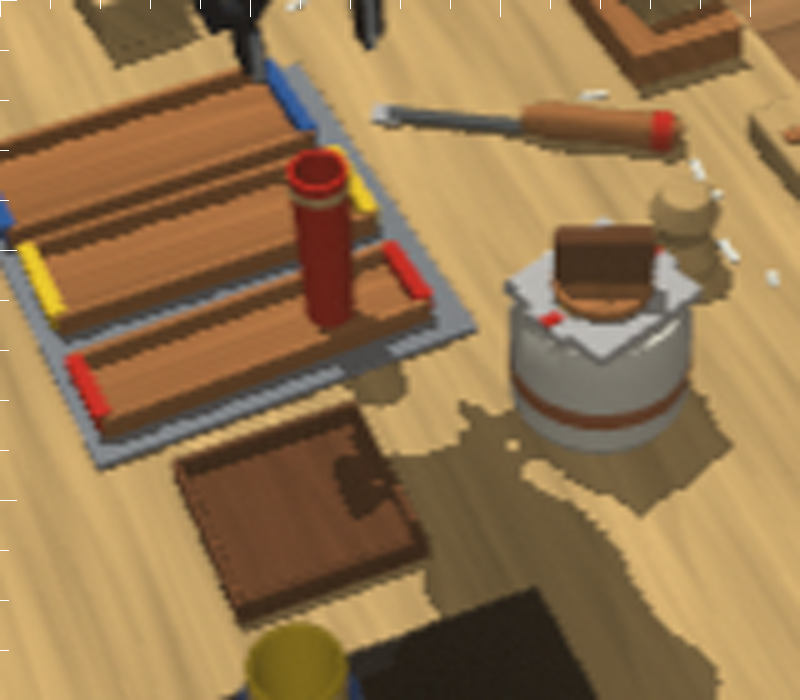

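{"method": "apply_moves", "body": {
  "steps": [
    [0.06, [-0.042, -0.462, -0.01], [0, 0.6, 0]],
    [0.06, [-0.042, -0.462, -0.01], [0, 0.6, 0]],
    [0.06, [-0.042, -0.462, -0.01], [0, 0.6, 0]],
    [0.06, [-0.042, -0.462, -0.01], [0, 0.6, 0]],
    [0.06, [-0.042, -0.462, -0.01], [0, 0.6, 0]],
    [0.06, [-0.042, -0.462, -0.01], [0, 0.6, 0]],
    [0.06, [-0.042, -0.462, -0.01], [0, 0.6, 0]],
    [0.06, [-0.042, -0.462, -0.01], [0, 0.6, 0]]
  ]
}}

```text
time: 6.98
ee_pos: [0.521, -0.1952, 0.2053]
orientation: [1.206, 1.213, -1.208]
ft_force: [0.7, -0.3, -0.8]
width: 0.0602
```

{"method": "apply_moves", "body": {
  "steps": [
    [0.06, [-0.0105, -0.128, -0.005], [0, 0, 0]],
    [0.06, [-0.0105, -0.128, -0.005], [0, 0, 0]],
    [0.06, [-0.0105, -0.128, -0.005], [0, 0, 0]],
    [0.06, [-0.0105, -0.128, -0.005], [0, 0, 0]],
    [0.06, [-0.0105, -0.128, -0.005], [0, 0, 0]],
    [0.06, [-0.0105, -0.128, -0.005], [0, 0, 0]]
  ]
}}

```text
time: 7.48
ee_pos: [0.5102, -0.323, 0.1994]
orientation: [1.207, 1.214, -1.209]
ft_force: [-0.4, 1.1, 0.3]
width: 0.0601
```

Run:
```python
from h import *
st([.5102,-.3232,.108])
s=grab_frame("side");crop(s,250,230,130,145,4,"pics/s6.png")
```

```text
t 7.48 tcp [ 0.5102 -0.323   0.1994] jaw deg 0.17 tilt 0.21 x [-0.003  0.002 -1.   ] w 0.0601 F [-0.4  1.1  0.3] q [-0.56  0.21  0.26  1.62 -0.    1.  ]
shift [ 0.     -0.0002 -0.0914]
```

View pics/s6.png

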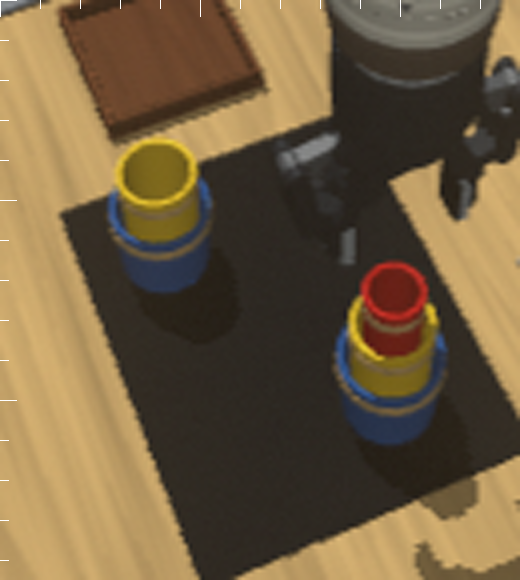

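{"method": "apply_moves", "body": {
  "steps": [
    [0.06, [0, 0, -0.04], [0, 0, 0]],
    [0.06, [0, 0, -0.08], [0, 0, 0]],
    [0.06, [0, 0, -0.09], [0, 0, 0]],
    [0.06, [0, 0, -0.09], [0, 0, 0]],
    [0.0, [0, 0, -0.09], [0, 0, 0]],
    [0.0, [0, 0, -0.09], [0, 0, 0]],
    [0.0, [0, 0, -0.09], [0, 0, 0]],
    [0.0, [0, 0, -0.09], [0, 0, 0]]
  ]
}}

```text
time: 8.2
ee_pos: [0.5118, -0.3229, 0.1131]
orientation: [1.206, 1.21, -1.206]
ft_force: [-0.2, 1.0, 8.3]
width: 0.0357
```

{"method": "apply_moves", "body": {
  "steps": [
    [0.0, [0, 0, 0.0], [0, 0, 0]],
    [0.0, [0, 0, 0.0], [0, 0, 0]],
    [0.0, [0, 0, 0.02], [0, 0, 0]],
    [0.0, [0, 0, 0.05], [0, 0, 0]],
    [0.0, [0, 0, 0.08], [0, 0, 0]],
    [0.0, [0, 0, 0.11], [0, 0, 0]],
    [0.0, [0, 0, 0.145], [0, 0, 0]],
    [0.0, [0, 0, 0.145], [0, 0, 0]]
  ]
}}

```text
time: 8.87
ee_pos: [0.5128, -0.3236, 0.2658]
orientation: [1.206, 1.2, -1.202]
ft_force: [-0.1, -0.3, 0.4]
width: 0.0354
```

Run:
```python
from h import *
st([.4453,.1333,.26])
s=grab_frame("side");crop(s,270,200,130,145,4,"pics/s7.png")
```

```text
t 8.87 tcp [ 0.5128 -0.3236  0.2658] jaw deg 0.25 tilt 0.64 x [ 0.009 -0.006 -1.   ] w 0.0354 F [-0.1 -0.3  0.4] q [-0.56  0.23  0.41  1.74 -0.    1.  ]
shift [-0.0675  0.4569 -0.0058]
```

View pics/s7.png

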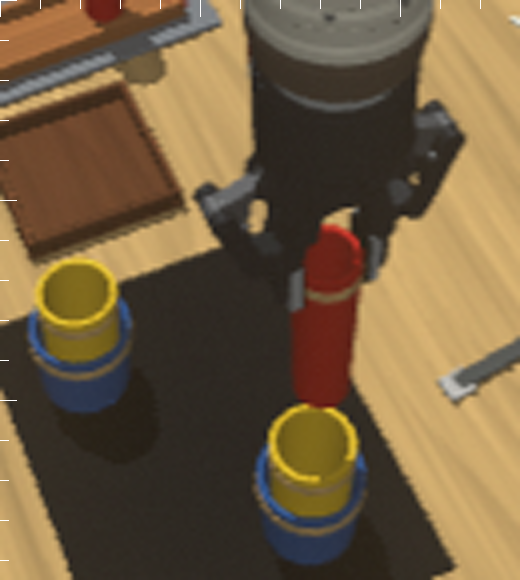

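```bash
python3 - <<'E'
from h import *
th=np.linspace(0,2*np.pi,60)
for off in (.09,.095,.1):
    zb=.2658-off; c=np.array([.5128,-.3236])
    f=proj("side",np.c_[c[0]+.016*np.cos(th),c[1]+.016*np.sin(th),np.full(60,zb)])
    r=proj("side",np.c_[c[0]+.019*np.cos(th),c[1]+.019*np.sin(th),np.full(60,zb+.124)])
    q=lambda a:((a-[270,200])*4).round(0)
    print(off,"foot ctr",q(f.mean(0)),"low",q(f[f[:,1].argmax()]),"rim",q(r.min(0)),q(r.max(0)),q(r.mean(0)))
c=np.array([.5128,-.3236,.2658-.02])
for d in np.eye(3): print(proj("side",c+d*.01)-proj("side",c))
E
python3 - <<'E'
import sys; sys.path.insert(0,'.')
import os; os.chdir('.')
from h import *
t=grab_frame("top");crop(t,370,180,120,100,6,"pics/t7.png")
E
```

```text
0.09 foot ctr [321. 375.] low [321. 400.] rim [291. 213.] [366. 275.] [329. 243.]
0.095 foot ctr [321. 380.] low [321. 405.] rim [291. 219.] [366. 281.] [329. 249.]
0.1 foot ctr [321. 384.] low [320. 410.] rim [290. 224.] [365. 286.] [328. 255.]
[[ 4.26343992 -1.64094713]]
[[-2.09085309 -3.64791637]]
[[ 0.16202239 -2.70513813]]
```

View pics/t7.png

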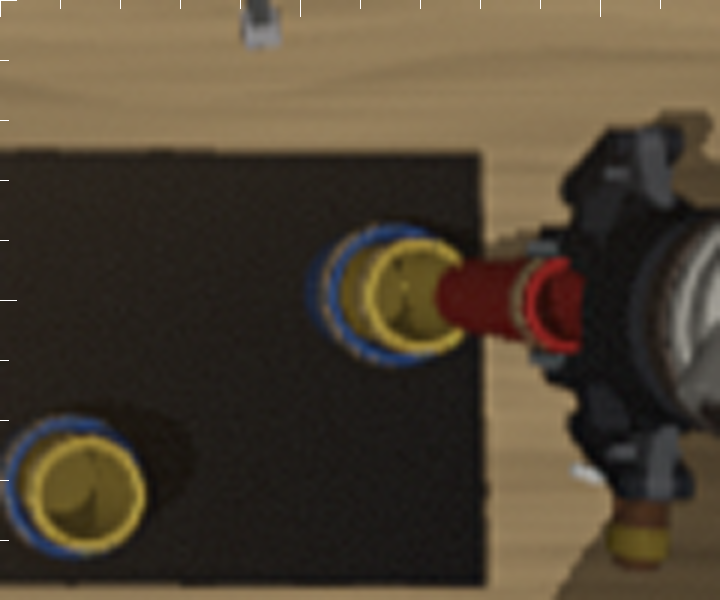

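{"method": "apply_moves", "body": {
  "steps": [
    [0.0, [-0.067, 0.457, 0], [0, 0.4, 0]],
    [0.0, [-0.067, 0.457, 0], [0, 0.4, 0]],
    [0.0, [-0.067, 0.457, 0], [0, 0.4, 0]],
    [0.0, [-0.067, 0.457, 0], [0, 0.4, 0]],
    [0.0, [-0.067, 0.457, 0], [0, 0.4, 0]],
    [0.0, [-0.067, 0.457, 0], [0, 0.4, 0]],
    [0.0, [-0.067, 0.457, 0], [0, 0.4, 0]],
    [0.0, [-0.067, 0.457, 0], [0, 0.4, 0]]
  ]
}}

```text
time: 9.63
ee_pos: [0.4626, 0.0086, 0.258]
orientation: [1.202, 1.212, -1.211]
ft_force: [0.7, 0.4, -0.7]
width: 0.0354
```

{"method": "apply_moves", "body": {
  "steps": [
    [0.0, [-0.017, 0.125, 0], [0, 0, 0]],
    [0.0, [-0.017, 0.125, 0], [0, 0, 0]],
    [0.0, [-0.017, 0.125, 0], [0, 0, 0]],
    [0.0, [-0.017, 0.125, 0], [0, 0, 0]],
    [0.0, [-0.017, 0.125, 0], [0, 0, 0]],
    [0.0, [-0.017, 0.125, 0], [0, 0, 0]]
  ]
}}

```text
time: 10.13
ee_pos: [0.4453, 0.1335, 0.257]
orientation: [1.2, 1.213, -1.212]
ft_force: [-0.2, 0.9, -0.5]
width: 0.0354
```

Run:
```python
from h import *
st([.4453,.1333,.115])
```

```text
t 10.13 tcp [0.4453 0.1335 0.257 ] jaw deg 0.29 tilt 0.41 x [-0.006 -0.004 -1.   ] w 0.0354 F [-0.2  0.9 -0.5] q [ 0.29 -0.1   0.04  1.72 -0.    1.86]
shift [ 0.     -0.0002 -0.142 ]
```

{"method": "apply_moves", "body": {
  "steps": [
    [0.0, [0, 0, -0.04], [0, -0.2, 0]],
    [0.0, [0, 0, -0.08], [0, -0.2, 0]],
    [0.0, [0, 0, -0.12], [0, -0.2, 0]],
    [0.0, [0, 0, -0.138], [0, -0.2, 0]],
    [0.0, [0, 0, -0.141], [0, -0.2, 0]],
    [0.0, [0, 0, -0.144], [0, -0.2, 0]],
    [0.0, [0, 0, -0.146], [0, -0.2, 0]],
    [0.0, [0, 0, -0.147], [0, -0.2, 0]]
  ]
}}

```text
time: 10.8
ee_pos: [0.4463, 0.1332, 0.1115]
orientation: [1.204, 1.209, -1.208]
ft_force: [0.6, 0.3, -0.7]
width: 0.036
```

{"method": "apply_moves", "body": {
  "steps": [
    [0.0, [0, 0, -0.002], [0, 0, 0]],
    [0.0, [0, 0, -0.003], [0, 0, 0]],
    [0.0, [0, 0, -0.003], [0, 0, 0]]
  ]
}}

```text
time: 11.05
ee_pos: [0.4471, 0.1333, 0.1101]
orientation: [1.205, 1.207, -1.206]
ft_force: [-0.1, 0.2, 5.2]
width: 0.035
```

Contact; release and rise.

{"method": "apply_moves", "body": {
  "steps": [
    [0.042, [0, 0, 0], [0, 0, 0]],
    [0.056, [0, 0, 0], [0, 0, 0]],
    [0.06, [0, 0, 0], [0, 0, 0]],
    [0.06, [0, 0, 0], [0, 0, 0]],
    [0.06, [0, 0, 0.02], [0, 0, 0]],
    [0.06, [0, 0, 0.06], [0, 0, 0]],
    [0.06, [0, 0, 0.09], [0, 0, 0]],
    [0.06, [0, 0, 0.09], [0, 0, 0]]
  ]
}}

```text
time: 11.72
ee_pos: [0.4488, 0.1339, 0.2061]
orientation: [1.211, 1.204, -1.199]
ft_force: [1.2, 0.4, -0.2]
width: 0.06
```

Run:
```python
from h import *
st([.4196,-.1668,.15])
s=grab_frame("side");cv2.imwrite("pics/s8.png",s)
t=grab_frame("top");crop(t,350,200,110,85,7,"pics/t8.png")
```

```text
t 11.72 tcp [0.4488 0.1339 0.2061] jaw deg 0.24 tilt 0.56 x [ 0.01 -0.   -1.  ] w 0.06 F [ 1.2  0.4 -0.2] q [ 0.29 -0.13 -0.08  1.6  -0.    1.86]
shift [-0.0292 -0.3007 -0.0561]
```

View pics/s8.png

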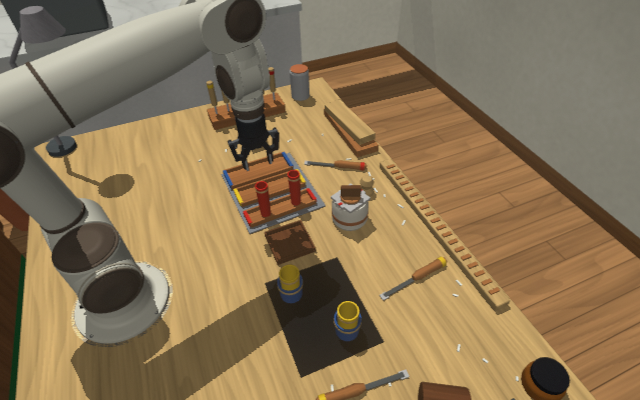

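View pics/t8.png

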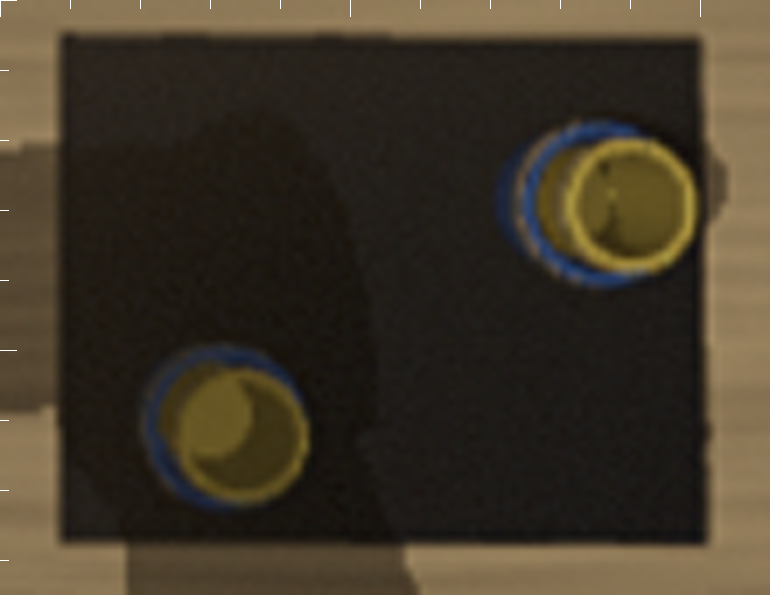

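{"method": "apply_moves", "body": {
  "steps": [
    [0.074, [-0.029, -0.301, -0.02], [0, 0.5, 0]],
    [0.074, [-0.029, -0.301, -0.03], [0, 0.5, 0]],
    [0.074, [-0.029, -0.301, -0.04], [0, 0.5, 0]],
    [0.074, [-0.029, -0.301, -0.04], [0, 0.5, 0]],
    [0.074, [-0.029, -0.301, -0.04], [0, 0.5, 0]],
    [0.074, [-0.029, -0.301, -0.04], [0, 0.5, 0]],
    [0.074, [-0.029, -0.301, -0.04], [0, 0.5, 0]],
    [0.074, [-0.029, -0.301, -0.04], [0, 0.5, 0]]
  ]
}}

```text
time: 12.48
ee_pos: [0.417, -0.1712, 0.1588]
orientation: [1.204, 1.214, -1.214]
ft_force: [0.1, 0.1, 0.4]
width: 0.0742
```

{"method": "apply_moves", "body": {
  "steps": [
    [0.074, [0, -0.001, 0], [0, 0, 0]],
    [0.074, [0, -0.001, 0], [0, 0, 0]]
  ]
}}

```text
time: 12.65
ee_pos: [0.416, -0.1727, 0.1571]
orientation: [1.205, 1.215, -1.218]
ft_force: [0.4, 0.5, -0.1]
width: 0.0741
```

Run:
```python
from h import *
st([.4196,-.1668,.073])
```

```text
t 12.65 tcp [ 0.416  -0.1727  0.1571] jaw deg -0.08 tilt 0.56 x [-0.01  -0.001 -1.   ] w 0.0741 F [ 0.4  0.5 -0.1] q [-0.39 -0.16 -0.2   1.53 -0.    1.18]
shift [ 0.0036  0.0059 -0.0841]
```

{"method": "apply_moves", "body": {
  "steps": [
    [0.074, [0.0035, 0.006, 0], [0, -0.5, 0]],
    [0.074, [0.0035, 0.006, -0.04], [0, -0.5, 0]],
    [0.074, [0.0035, 0.006, -0.08], [0, -0.5, 0]],
    [0.074, [0.0035, 0.006, -0.083], [0, -0.5, 0]],
    [0.074, [0.0035, 0.006, -0.083], [0, -0.5, 0]],
    [0.074, [0.0035, 0.006, -0.083], [0, -0.5, 0]]
  ]
}}

```text
time: 13.15
ee_pos: [0.4203, -0.1659, 0.0759]
orientation: [1.209, 1.208, -1.209]
ft_force: [-1.2, -0.3, 0.0]
width: 0.0739
```

Run:
```python
from h import *
st([.4196,-.1668,.073])
```

```text
t 13.15 tcp [ 0.4203 -0.1659  0.0759] jaw deg 0.0 tilt 0.06 x [ 0.    -0.001 -1.   ] w 0.0739 F [-1.2 -0.3  0. ] q [-0.38 -0.15 -0.36  1.37 -0.    1.2 ]
shift [-0.0007 -0.0009 -0.0029]
```

{"method": "apply_moves", "body": {
  "steps": [
    [0.0, [-0.0005, -0.001, -0.001], [0, 0, 0]],
    [0.0, [-0.0005, -0.001, -0.001], [0, 0, 0]],
    [0.0, [-0.0005, -0.001, -0.001], [0, 0, 0]],
    [0.0, [-0.0005, -0.001, -0.001], [0, 0, 0]],
    [0.0, [-0.0005, -0.001, -0.001], [0, 0, 0]],
    [0.0, [-0.0005, -0.001, -0.001], [0, 0, 0]]
  ]
}}

```text
time: 13.65
ee_pos: [0.4213, -0.1674, 0.078]
orientation: [1.21, 1.204, -1.207]
ft_force: [-1.2, 1.4, 10.8]
width: 0.0495
```

{"method": "apply_moves", "body": {
  "steps": [
    [0.0, [0, 0, 0.015], [0, 0, 0]],
    [0.0, [0, 0, 0.03], [0, 0, 0]],
    [0.0, [0, 0, 0.06], [0, 0, 0]],
    [0.0, [0, 0, 0.09], [0, 0, 0]],
    [0.0, [0, 0, 0.12], [0, 0, 0]],
    [0.0, [0, 0, 0.16], [0, 0, 0]],
    [0.0, [0, 0, 0.16], [0, 0, 0]],
    [0.0, [0, 0, 0.16], [0, 0, 0]]
  ]
}}

```text
time: 14.32
ee_pos: [0.4224, -0.1678, 0.2413]
orientation: [1.211, 1.198, -1.204]
ft_force: [0.5, 0.3, -1.9]
width: 0.0498
```

Run:
```python
from h import *
st([.5444,.238,.24])
s=grab_frame("side");crop(s,240,180,150,160,4,"pics/s9.png")
```

```text
t 14.32 tcp [ 0.4224 -0.1678  0.2413] jaw deg -0.0 tilt 0.63 x [ 0.01  -0.005 -1.   ] w 0.0498 F [ 0.5  0.3 -1.9] q [-0.38 -0.15 -0.03  1.67 -0.    1.19]
shift [ 0.122   0.4058 -0.0013]
```

View pics/s9.png

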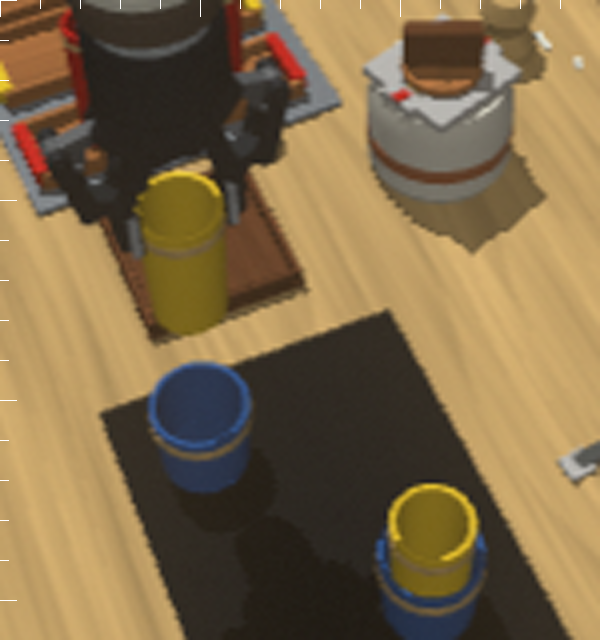

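{"method": "apply_moves", "body": {
  "steps": [
    [0.0, [0.122, 0.406, 0.005], [0, 0.3, 0]],
    [0.0, [0.122, 0.406, 0.005], [0, 0.3, 0]],
    [0.0, [0.122, 0.406, 0.005], [0, 0.3, 0]],
    [0.0, [0.122, 0.406, 0.005], [0, 0.3, 0]],
    [0.0, [0.122, 0.406, 0.005], [0, 0.3, 0]],
    [0.0, [0.122, 0.406, 0.005], [0, 0.3, 0]],
    [0.0, [0.122, 0.406, 0.005], [0, 0.3, 0]],
    [0.0, [0.122, 0.406, 0.005], [0, 0.3, 0]]
  ]
}}

```text
time: 15.03
ee_pos: [0.5173, 0.1538, 0.2417]
orientation: [1.206, 1.206, -1.211]
ft_force: [1.4, -1.2, -1.0]
width: 0.0491
```

{"method": "apply_moves", "body": {
  "steps": [
    [0.0, [0.027, 0.084, 0], [0, 0, 0]],
    [0.0, [0.027, 0.084, 0], [0, 0, 0]],
    [0.0, [0.027, 0.084, 0], [0, 0, 0]],
    [0.0, [0.027, 0.084, 0], [0, 0, 0]],
    [0.0, [0.027, 0.084, 0], [0, 0, 0]]
  ]
}}

```text
time: 15.45
ee_pos: [0.5438, 0.2377, 0.2403]
orientation: [1.204, 1.207, -1.212]
ft_force: [-0.1, -0.1, -0.7]
width: 0.0497
```

Run:
```python
from h import *
st([.5444,.238,.082])
```

```text
t 15.45 tcp [0.5438 0.2377 0.2403] jaw deg 0.06 tilt 0.31 x [-0.002 -0.005 -1.   ] w 0.0497 F [-0.1 -0.1 -0.7] q [ 0.41  0.2   0.32  1.69 -0.    1.98]
shift [ 0.0006  0.0003 -0.1583]
```

{"method": "apply_moves", "body": {
  "steps": [
    [0.0, [0, 0, -0.04], [0, 0, 0]],
    [0.0, [0, 0, -0.08], [0, 0, 0]],
    [0.0, [0, 0, -0.12], [0, 0, 0]],
    [0.0, [0, 0, -0.15], [0, 0, 0]],
    [0.0, [0, 0, -0.156], [0, 0, 0]],
    [0.0, [0, 0, -0.158], [0, 0, 0]],
    [0.0, [0, 0, -0.16], [0, 0, 0]],
    [0.0, [0, 0, -0.16], [0, 0, 0]]
  ]
}}

```text
time: 16.12
ee_pos: [0.544, 0.2368, 0.0812]
orientation: [1.205, 1.206, -1.212]
ft_force: [-0.2, -0.0, 0.1]
width: 0.0495
```

{"method": "apply_moves", "body": {
  "steps": [
    [0.0, [0, 0, -0.003], [0, 0, 0]],
    [0.0, [0, 0, -0.004], [0, 0, 0]],
    [0.0, [0, 0, -0.004], [0, 0, 0]]
  ]
}}

```text
time: 16.37
ee_pos: [0.5445, 0.2367, 0.0806]
orientation: [1.208, 1.205, -1.21]
ft_force: [-7.1, -2.9, 17.2]
width: 0.0496
```

Run:
```python
from h import *
s=grab_frame("side");crop(s,220,130,110,100,7,"pics/s10.png")
```

```text
(no output)
```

View pics/s10.png

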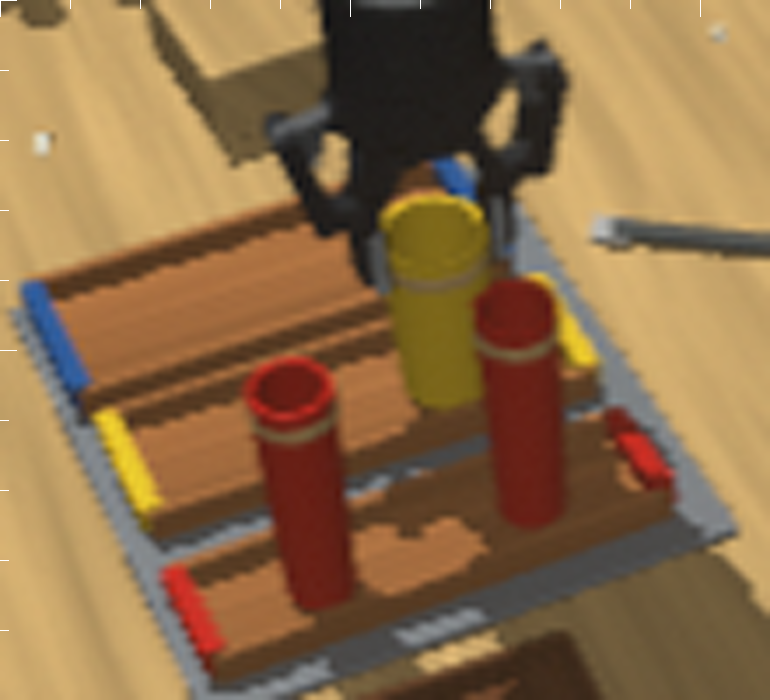

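{"method": "apply_moves", "body": {
  "steps": [
    [0.0, [0, 0, 0.001], [0, 0, 0]],
    [0.054, [0, 0, 0.001], [0, 0, 0]],
    [0.066, [0, 0, 0.001], [0, 0, 0]],
    [0.072, [0, 0, 0.001], [0, 0, 0]],
    [0.072, [0, 0, 0.001], [0, 0, 0]],
    [0.072, [0, 0, 0.02], [0, 0, 0]],
    [0.072, [0, 0, 0.06], [0, 0, 0]],
    [0.072, [0, 0, 0.1], [0, 0, 0]]
  ]
}}

```text
time: 17.08
ee_pos: [0.5435, 0.2363, 0.1799]
orientation: [1.205, 1.207, -1.213]
ft_force: [0.5, 0.5, 0.9]
width: 0.0719
```

{"method": "apply_moves", "body": {
  "steps": [
    [0.072, [0, 0, 0.03], [0, 0, 0]],
    [0.072, [0, 0, 0.03], [0, 0, 0]]
  ]
}}

```text
time: 17.25
ee_pos: [0.545, 0.2369, 0.2168]
orientation: [1.211, 1.203, -1.206]
ft_force: [1.2, 0.7, 1.0]
width: 0.0722
```

Run:
```python
from h import *
st([.5105,-.3228,.2])
s=grab_frame("side");crop(s,220,120,180,160,4,"pics/s11.png")
```

```text
t 17.25 tcp [0.545  0.2369 0.2168] jaw deg -0.03 tilt 0.35 x [ 0.006 -0.001 -1.   ] w 0.0722 F [1.2 0.7 1. ] q [ 0.41  0.18  0.26  1.64 -0.    1.98]
shift [-0.0345 -0.5597 -0.0168]
```

View pics/s11.png

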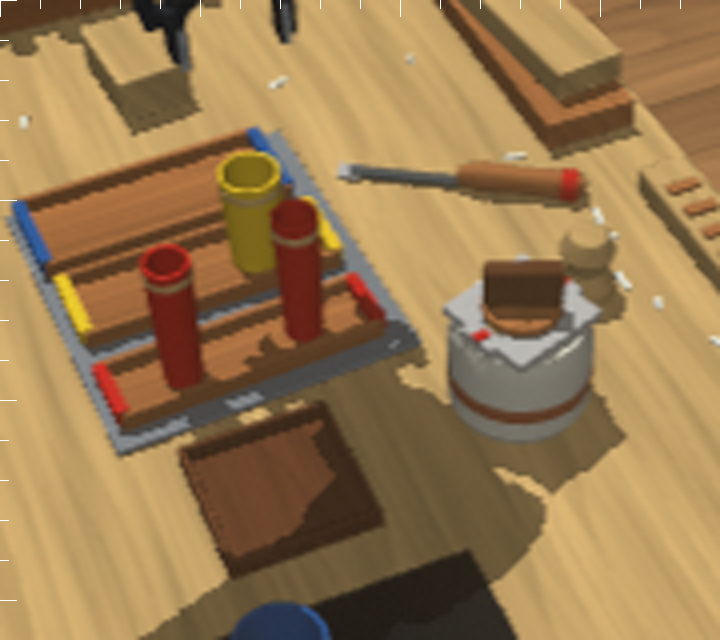

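{"method": "apply_moves", "body": {
  "steps": [
    [0.074, [-0.034, -0.56, -0.005], [0, 0.2, 0]],
    [0.074, [-0.034, -0.56, -0.005], [0, 0.2, 0]],
    [0.074, [-0.034, -0.56, -0.005], [0, 0.2, 0]],
    [0.074, [-0.034, -0.56, -0.005], [0, 0.2, 0]],
    [0.074, [-0.034, -0.56, -0.005], [0, 0.2, 0]],
    [0.074, [-0.034, -0.56, -0.005], [0, 0.2, 0]],
    [0.074, [-0.034, -0.56, -0.005], [0, 0.2, 0]],
    [0.074, [-0.034, -0.56, -0.005], [0, 0.2, 0]]
  ]
}}

```text
time: 17.97
ee_pos: [0.5231, -0.0984, 0.2078]
orientation: [1.207, 1.209, -1.212]
ft_force: [0.8, 1.2, -0.2]
width: 0.0741
```

{"method": "apply_moves", "body": {
  "steps": [
    [0.074, [-0.0126, -0.2245, -0.03], [0, 0, 0]],
    [0.074, [-0.0126, -0.2245, -0.03], [0, 0, 0]],
    [0.074, [-0.0126, -0.2245, -0.03], [0, 0, 0]],
    [0.074, [-0.0126, -0.2245, -0.03], [0, 0, 0]],
    [0.074, [-0.0126, -0.2245, -0.03], [0, 0, 0]],
    [0.074, [-0.0126, -0.2245, -0.03], [0, 0, 0]],
    [0.074, [-0.0126, -0.2245, -0.03], [0, 0, 0]],
    [0.074, [-0.0126, -0.2245, -0.03], [0, 0, 0]]
  ]
}}

```text
time: 18.63
ee_pos: [0.5096, -0.3237, 0.1758]
orientation: [1.209, 1.211, -1.214]
ft_force: [-0.4, 1.2, -0.7]
width: 0.0736
```

Run:
```python
from h import *
st([.5105,-.3228,.073])
s=grab_frame("side");crop(s,250,220,130,145,4,"pics/s12.png")
```

```text
t 18.63 tcp [ 0.5096 -0.3237  0.1758] jaw deg -0.15 tilt 0.24 x [-0.004 -0.001 -1.   ] w 0.0736 F [-0.4  1.2 -0.7] q [-0.56  0.21  0.2   1.57 -0.    1.01]
shift [ 0.0009  0.0009 -0.1028]
```

View pics/s12.png

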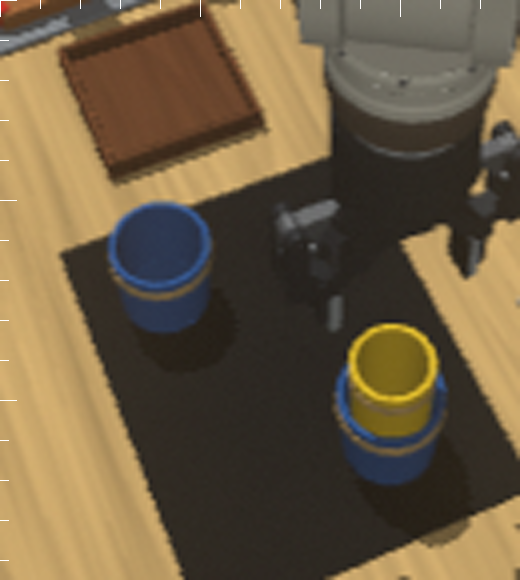

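{"method": "apply_moves", "body": {
  "steps": [
    [0.074, [0.0008, 0.001, -0.04], [0, -0.2, 0]],
    [0.074, [0.0008, 0.001, -0.08], [0, -0.2, 0]],
    [0.074, [0.0008, 0.001, -0.101], [0, -0.2, 0]],
    [0.074, [0.0008, 0.001, -0.101], [0, -0.2, 0]],
    [0.074, [0.0008, 0.001, -0.101], [0, -0.2, 0]]
  ]
}}

```text
time: 19.1
ee_pos: [0.5106, -0.3202, 0.0752]
orientation: [1.208, 1.21, -1.21]
ft_force: [0.6, 0.4, 1.0]
width: 0.0742
```

{"method": "apply_moves", "body": {
  "steps": [
    [0.0, [0, 0, -0.001], [0, 0, 0]],
    [0.0, [0, 0, -0.001], [0, 0, 0]],
    [0.0, [0, 0, -0.001], [0, 0, 0]],
    [0.0, [0, 0, -0.001], [0, 0, 0]],
    [0.0, [0, 0, -0.001], [0, 0, 0]],
    [0.0, [0, 0, -0.001], [0, 0, 0]]
  ]
}}

```text
time: 19.6
ee_pos: [0.5117, -0.3208, 0.077]
orientation: [1.209, 1.206, -1.208]
ft_force: [-0.8, 0.8, 7.0]
width: 0.0488
```

{"method": "apply_moves", "body": {
  "steps": [
    [0.0, [0, 0, 0.015], [0, 0, 0]],
    [0.0, [0, 0, 0.03], [0, 0, 0]],
    [0.0, [0, 0, 0.06], [0, 0, 0]],
    [0.0, [0, 0, 0.09], [0, 0, 0]],
    [0.0, [0, 0, 0.12], [0, 0, 0]],
    [0.0, [0, 0, 0.16], [0, 0, 0]],
    [0.0, [0, 0, 0.17], [0, 0, 0]],
    [0.0, [0, 0, 0.17], [0, 0, 0]]
  ]
}}

```text
time: 20.27
ee_pos: [0.5129, -0.3214, 0.2522]
orientation: [1.209, 1.199, -1.205]
ft_force: [1.0, -0.4, -1.7]
width: 0.0491
```

Run:
```python
from h import *
st([.4406,.2332,.25])
s=grab_frame("side");crop(s,250,190,140,160,4,"pics/s13.png")
```

```text
t 20.27 tcp [ 0.5129 -0.3214  0.2522] jaw deg 0.03 tilt 0.61 x [ 0.009 -0.006 -1.   ] w 0.0491 F [ 1.  -0.4 -1.7] q [-0.56  0.22  0.37  1.71 -0.    1.01]
shift [-0.0723  0.5546 -0.0022]
```

View pics/s13.png

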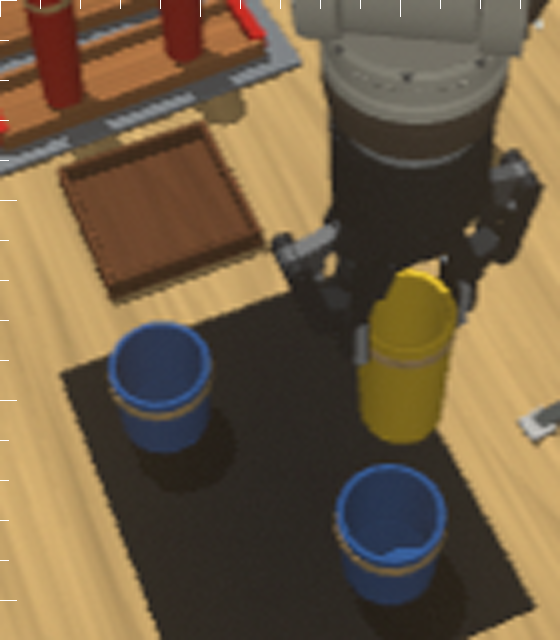

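{"method": "apply_moves", "body": {
  "steps": [
    [0.0, [-0.072, 0.556, 0], [0, 0.3, 0]],
    [0.0, [-0.072, 0.556, 0], [0, 0.3, 0]],
    [0.0, [-0.072, 0.556, 0], [0, 0.3, 0]],
    [0.0, [-0.072, 0.556, 0], [0, 0.3, 0]],
    [0.0, [-0.072, 0.556, 0], [0, 0.3, 0]],
    [0.0, [-0.072, 0.556, 0], [0, 0.3, 0]],
    [0.0, [-0.072, 0.556, 0], [0, 0.3, 0]],
    [0.0, [-0.072, 0.556, 0], [0, 0.3, 0]]
  ]
}}

```text
time: 20.98
ee_pos: [0.4681, 0.0116, 0.2467]
orientation: [1.205, 1.207, -1.212]
ft_force: [1.6, -0.4, -1.4]
width: 0.0493
```

{"method": "apply_moves", "body": {
  "steps": [
    [0.0, [-0.0275, 0.223, 0], [0, 0, 0]],
    [0.0, [-0.0275, 0.223, 0], [0, 0, 0]],
    [0.0, [-0.0275, 0.223, 0], [0, 0, 0]],
    [0.0, [-0.0275, 0.223, 0], [0, 0, 0]],
    [0.0, [-0.0275, 0.223, 0], [0, 0, 0]],
    [0.0, [-0.0275, 0.223, 0], [0, 0, 0]],
    [0.0, [-0.0275, 0.223, 0], [0, 0, 0]],
    [0.0, [-0.0275, 0.223, 0], [0, 0, 0]]
  ]
}}

```text
time: 21.65
ee_pos: [0.4397, 0.2354, 0.2448]
orientation: [1.201, 1.209, -1.213]
ft_force: [0.3, -0.6, -0.5]
width: 0.0487
```

Run:
```python
from h import *
st([.4406,.2345,.085])
```

```text
t 21.65 tcp [0.4397 0.2354 0.2448] jaw deg 0.16 tilt 0.39 x [-0.004 -0.006 -1.   ] w 0.0487 F [ 0.3 -0.6 -0.5] q [ 0.49 -0.02  0.09  1.69 -0.    2.06]
shift [ 0.0009 -0.0009 -0.1598]
```

{"method": "apply_moves", "body": {
  "steps": [
    [0.0, [0.001, -0.001, -0.04], [0, -0.2, 0]],
    [0.0, [0.001, -0.001, -0.08], [0, -0.2, 0]],
    [0.0, [0.001, -0.001, -0.12], [0, -0.2, 0]],
    [0.0, [0.001, -0.001, -0.15], [0, -0.2, 0]],
    [0.0, [0.001, -0.001, -0.158], [0, -0.2, 0]],
    [0.0, [0.001, -0.001, -0.161], [0, -0.2, 0]],
    [0.0, [0.001, -0.001, -0.163], [0, -0.2, 0]],
    [0.0, [0.001, -0.001, -0.163], [0, -0.2, 0]]
  ]
}}

```text
time: 22.32
ee_pos: [0.4417, 0.2344, 0.0835]
orientation: [1.205, 1.206, -1.209]
ft_force: [0.3, -0.8, -1.5]
width: 0.0491
```

{"method": "apply_moves", "body": {
  "steps": [
    [0.0, [0, 0, -0.001], [0, 0, 0]],
    [0.0, [0, 0, -0.002], [0, 0, 0]],
    [0.0, [0, 0, -0.002], [0, 0, 0]]
  ]
}}

```text
time: 22.57
ee_pos: [0.4423, 0.2347, 0.0826]
orientation: [1.207, 1.205, -1.207]
ft_force: [0.5, -0.8, -1.0]
width: 0.0493
```

{"method": "apply_moves", "body": {
  "steps": [
    [0.0, [0, 0, -0.002], [0, 0, 0]],
    [0.0, [0, 0, -0.003], [0, 0, 0]],
    [0.0, [0, 0, -0.004], [0, 0, 0]]
  ]
}}

```text
time: 22.82
ee_pos: [0.4426, 0.235, 0.0799]
orientation: [1.208, 1.205, -1.205]
ft_force: [-5.1, -3.3, 18.1]
width: 0.0492
```

Contact. Release as before.

{"method": "apply_moves", "body": {
  "steps": [
    [0.0, [0, 0, 0.001], [0, 0, 0]],
    [0.054, [0, 0, 0.001], [0, 0, 0]],
    [0.066, [0, 0, 0.001], [0, 0, 0]],
    [0.072, [0, 0, 0.001], [0, 0, 0]],
    [0.072, [0, 0, 0.001], [0, 0, 0]],
    [0.072, [0, 0, 0.02], [0, 0, 0]],
    [0.072, [0, 0, 0.06], [0, 0, 0]],
    [0.072, [0, 0, 0.1], [0, 0, 0]]
  ]
}}

```text
time: 23.48
ee_pos: [0.4416, 0.2345, 0.1797]
orientation: [1.205, 1.206, -1.208]
ft_force: [0.5, 1.2, -0.2]
width: 0.072
```

{"method": "apply_moves", "body": {
  "steps": [
    [0.085, [0, -0.01, 0.03], [0, 0, 0]],
    [0.085, [0, -0.02, 0.03], [0, 0, 0]]
  ]
}}

```text
time: 23.65
ee_pos: [0.4431, 0.2152, 0.2161]
orientation: [1.211, 1.203, -1.201]
ft_force: [1.1, 1.0, 0.5]
width: 0.0847
```

Run:
```python
from h import *
st([.4199,-.1668,.2])
s=grab_frame("side");crop(s,220,120,180,160,4,"pics/s14.png")
t=grab_frame("top");crop(t,350,200,110,85,7,"pics/t14.png")
```

```text
t 23.65 tcp [0.4431 0.2152 0.2161] jaw deg 0.17 tilt 0.51 x [ 0.009 -0.001 -1.   ] w 0.0847 F [1.1 1.  0.5] q [ 0.45 -0.06 -0.01  1.62 -0.    2.02]
shift [-0.0232 -0.382  -0.0161]
```

View pics/s14.png

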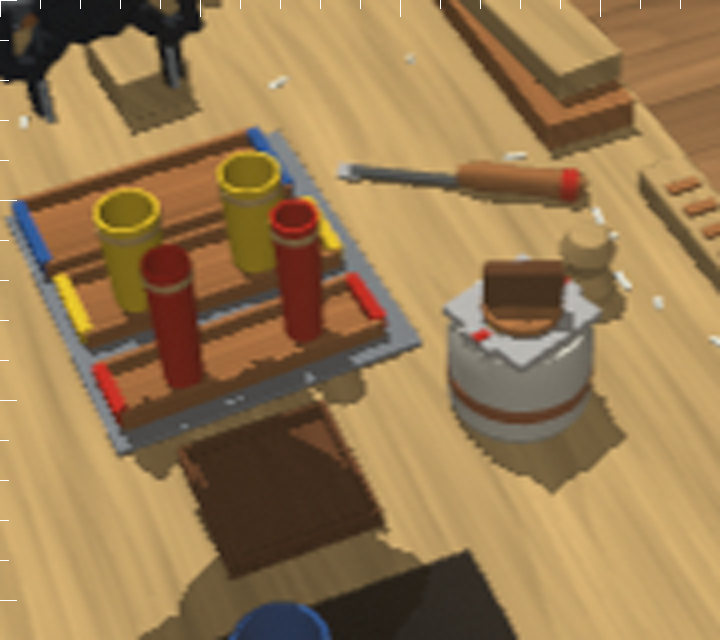

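View pics/t14.png

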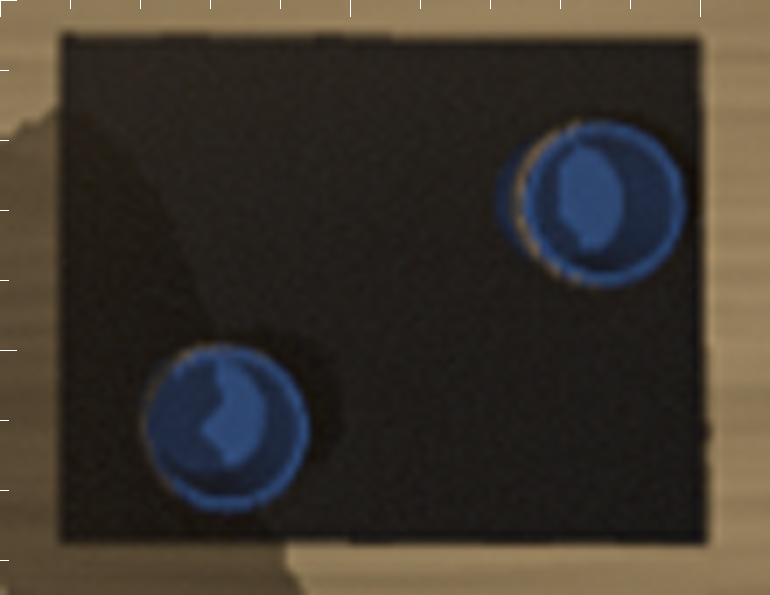

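Run:
```python
from h import *
print(ray("top",[(382.6,261.1),(436.4,229.1)],.067))
```

```text
[[ 0.41985853 -0.16854044  0.067     ]
 [ 0.51019599 -0.32392027  0.067     ]]
```

{"method": "apply_moves", "body": {
  "steps": [
    [0.085, [-0.0225, -0.382, -0.02], [0, 0.3, 0]],
    [0.085, [-0.0225, -0.382, -0.02], [0, 0.3, 0]],
    [0.085, [-0.0225, -0.382, -0.02], [0, 0.3, 0]],
    [0.085, [-0.0225, -0.382, -0.02], [0, 0.3, 0]],
    [0.085, [-0.0225, -0.382, -0.02], [0, 0.3, 0]],
    [0.085, [-0.0225, -0.382, -0.02], [0, 0.3, 0]],
    [0.085, [-0.0225, -0.382, -0.02], [0, 0.3, 0]],
    [0.085, [-0.0225, -0.382, -0.02], [0, 0.3, 0]]
  ]
}}

```text
time: 24.42
ee_pos: [0.4217, -0.1195, 0.1919]
orientation: [1.205, 1.21, -1.212]
ft_force: [0.8, 1.0, 0.1]
width: 0.085
```

{"method": "apply_moves", "body": {
  "steps": [
    [0.085, [-0.002, -0.0485, -0.06], [0, 0, 0]],
    [0.085, [-0.002, -0.0485, -0.06], [0, 0, 0]],
    [0.085, [-0.002, -0.0485, -0.06], [0, 0, 0]],
    [0.085, [-0.002, -0.0485, -0.06], [0, 0, 0]],
    [0.085, [-0.002, -0.0485, -0.06], [0, 0, 0]]
  ]
}}

```text
time: 24.83
ee_pos: [0.4195, -0.1675, 0.1316]
orientation: [1.205, 1.211, -1.212]
ft_force: [0.2, -0.4, 0.3]
width: 0.0851
```

Run:
```python
from h import *
st([.420,-.168,.04])
s=grab_frame("side");crop(s,240,180,150,160,4,"pics/s15.png")
```

```text
t 24.83 tcp [ 0.4195 -0.1675  0.1316] jaw deg 0.05 tilt 0.25 x [-0.004 -0.002 -1.   ] w 0.0851 F [ 0.2 -0.4  0.3] q [-0.38 -0.16 -0.26  1.48 -0.    1.19]
shift [ 0.0005 -0.0005 -0.0916]
```

View pics/s15.png

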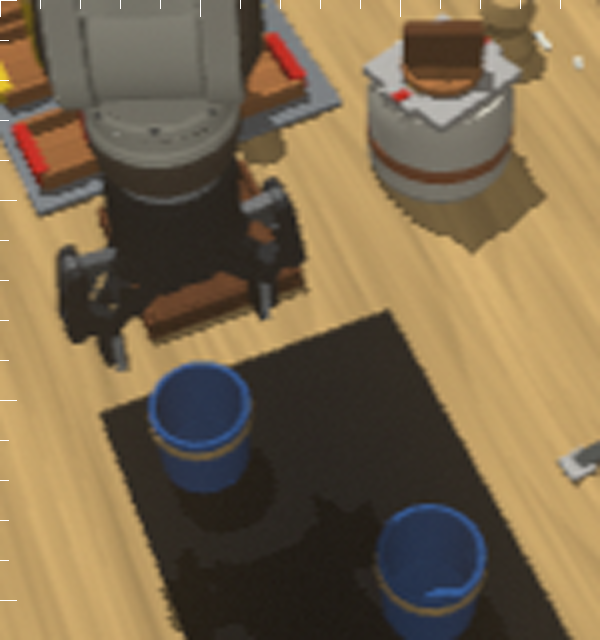

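{"method": "apply_moves", "body": {
  "steps": [
    [0.085, [0.0005, -0.0005, -0.04], [0, -0.2, 0]],
    [0.085, [0.0005, -0.0005, -0.08], [0, -0.2, 0]],
    [0.085, [0.0005, -0.0005, -0.102], [0, -0.2, 0]],
    [0.085, [0.0005, -0.0005, -0.102], [0, -0.2, 0]],
    [0.085, [0.0005, -0.0005, -0.102], [0, -0.2, 0]]
  ]
}}

```text
time: 25.3
ee_pos: [0.4208, -0.1669, 0.0311]
orientation: [1.205, 1.208, -1.207]
ft_force: [0.2, -0.0, 0.3]
width: 0.0849
```

{"method": "apply_moves", "body": {
  "steps": [
    [0.0, [0, 0, -0.001], [0, 0, 0]],
    [0.0, [0, 0, -0.001], [0, 0, 0]],
    [0.0, [0, 0, -0.001], [0, 0, 0]],
    [0.0, [0, 0, -0.001], [0, 0, 0]],
    [0.0, [0, 0, -0.001], [0, 0, 0]],
    [0.0, [0, 0, -0.001], [0, 0, 0]]
  ]
}}

```text
time: 25.8
ee_pos: [0.4225, -0.167, 0.0333]
orientation: [1.206, 1.205, -1.204]
ft_force: [-2.5, 3.4, 9.5]
width: 0.0639
```

{"method": "apply_moves", "body": {
  "steps": [
    [0.0, [0, 0, 0.015], [0, 0, 0]],
    [0.0, [0, 0, 0.03], [0, 0, 0]],
    [0.0, [0, 0, 0.06], [0, 0, 0]],
    [0.0, [0, 0, 0.09], [0, 0, 0]],
    [0.0, [0, 0, 0.12], [0, 0, 0]],
    [0.0, [0, 0, 0.16], [0, 0, 0]],
    [0.0, [0, 0, 0.18], [0, 0, 0]],
    [0.0, [0, 0, 0.18], [0, 0, 0]]
  ]
}}

```text
time: 26.47
ee_pos: [0.4243, -0.1676, 0.2201]
orientation: [1.208, 1.196, -1.199]
ft_force: [0.5, -0.2, -1.5]
width: 0.0636
```

Run:
```python
from h import *
st([.5397,.338,.21])
s=grab_frame("side");crop(s,240,180,150,160,4,"pics/s16.png")
```

```text
t 26.47 tcp [ 0.4243 -0.1676  0.2201] jaw deg 0.24 tilt 0.9 x [ 0.014 -0.007 -1.   ] w 0.0636 F [ 0.5 -0.2 -1.5] q [-0.38 -0.16 -0.08  1.63 -0.    1.19]
shift [ 0.1154  0.5056 -0.0101]
```

View pics/s16.png

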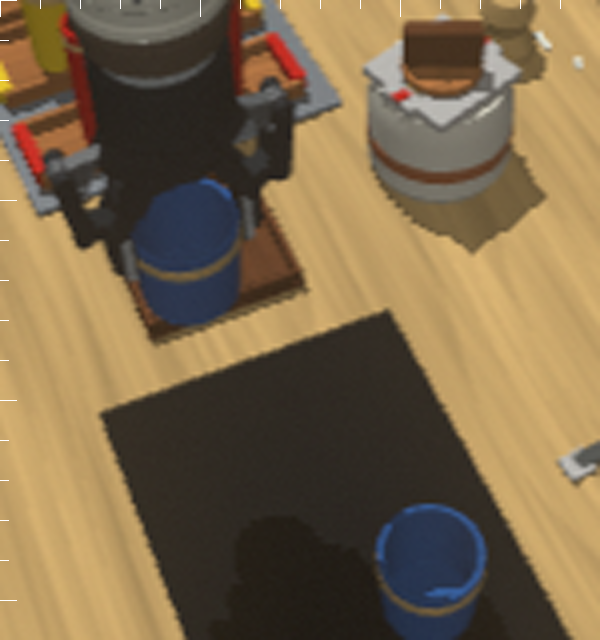

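{"method": "apply_moves", "body": {
  "steps": [
    [0.0, [0.115, 0.506, 0], [0, 0.5, 0]],
    [0.0, [0.115, 0.506, 0], [0, 0.5, 0]],
    [0.0, [0.115, 0.506, 0], [0, 0.5, 0]],
    [0.0, [0.115, 0.506, 0], [0, 0.5, 0]],
    [0.0, [0.115, 0.506, 0], [0, 0.5, 0]],
    [0.0, [0.115, 0.506, 0], [0, 0.5, 0]],
    [0.0, [0.115, 0.506, 0], [0, 0.5, 0]],
    [0.0, [0.115, 0.506, 0], [0, 0.5, 0]]
  ]
}}

```text
time: 27.18
ee_pos: [0.4969, 0.16, 0.2151]
orientation: [1.203, 1.206, -1.207]
ft_force: [1.9, -0.5, -1.5]
width: 0.0634
```

{"method": "apply_moves", "body": {
  "steps": [
    [0.0, [0.0425, 0.178, 0], [0, 0, 0]],
    [0.0, [0.0425, 0.178, 0], [0, 0, 0]],
    [0.0, [0.0425, 0.178, 0], [0, 0, 0]],
    [0.0, [0.0425, 0.178, 0], [0, 0, 0]],
    [0.0, [0.0425, 0.178, 0], [0, 0, 0]],
    [0.0, [0.0425, 0.178, 0], [0, 0, 0]],
    [0.0, [0.0425, 0.178, 0], [0, 0, 0]]
  ]
}}

```text
time: 27.77
ee_pos: [0.5389, 0.339, 0.2134]
orientation: [1.199, 1.207, -1.208]
ft_force: [0.0, -0.6, -1.9]
width: 0.0634
```

Run:
```python
from h import *
st([.5395,.338,.045])
```

```text
t 27.77 tcp [0.5389 0.339  0.2134] jaw deg 0.36 tilt 0.42 x [-0.    -0.007 -1.   ] w 0.0634 F [ 0.  -0.6 -1.9] q [ 0.56  0.3   0.39  1.66 -0.01  2.13]
shift [ 0.0006 -0.001  -0.1684]
```

{"method": "apply_moves", "body": {
  "steps": [
    [0.0, [0.0005, -0.001, -0.04], [0.3, 0, 0]],
    [0.0, [0.0005, -0.001, -0.08], [0.3, 0, 0]],
    [0.0, [0.0005, -0.001, -0.12], [0.3, 0, 0]],
    [0.0, [0.0005, -0.001, -0.15], [0.3, 0, 0]],
    [0.0, [0.0005, -0.001, -0.166], [0.3, 0, 0]],
    [0.0, [0.0005, -0.001, -0.168], [0.3, 0, 0]],
    [0.0, [0.0005, -0.001, -0.17], [0.3, 0, 0]],
    [0.0, [0.0005, -0.001, -0.17], [0.3, 0, 0]]
  ]
}}

```text
time: 28.43
ee_pos: [0.5395, 0.3372, 0.0438]
orientation: [1.204, 1.21, -1.206]
ft_force: [-0.6, 0.6, -1.7]
width: 0.0634
```

Run:
```python
from h import *
st([.5395,.338,.041])
s=grab_frame("side");crop(s,220,110,110,100,7,"pics/s17.png")
```

```text
t 28.43 tcp [0.5395 0.3372 0.0438] jaw deg 0.31 tilt 0.12 x [ 0.    -0.002 -1.   ] w 0.0634 F [-0.6  0.6 -1.7] q [ 0.56  0.3   0.06  1.33 -0.    2.12]
shift [-0.      0.0008 -0.0028]
```

View pics/s17.png

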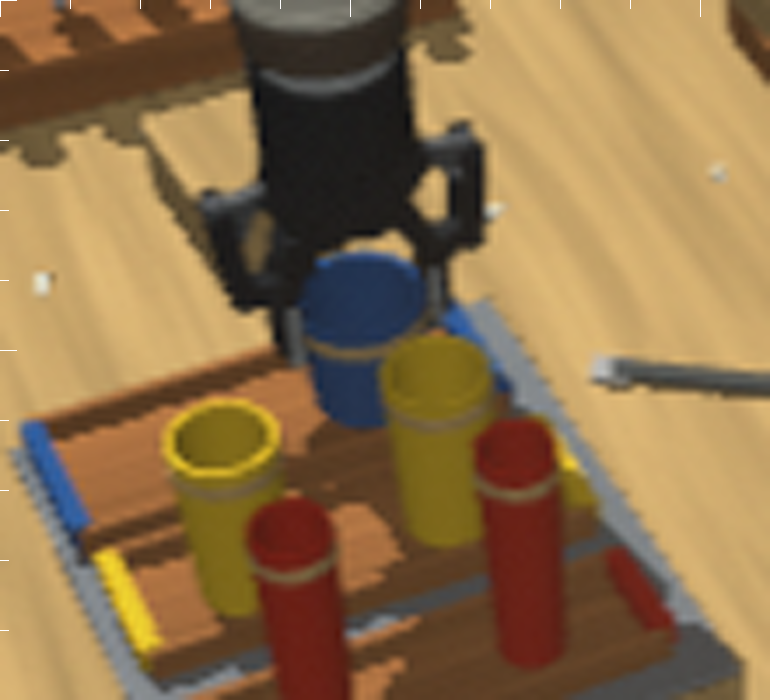

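{"method": "apply_moves", "body": {
  "steps": [
    [0.0, [0, 0, -0.002], [0, 0, 0]],
    [0.0, [0, 0, -0.004], [0, 0, 0]],
    [0.0, [0, 0, -0.005], [0, 0, 0]],
    [0.0, [0, 0, -0.005], [0, 0, 0]]
  ]
}}

```text
time: 28.82
ee_pos: [0.5406, 0.338, 0.0413]
orientation: [1.207, 1.209, -1.202]
ft_force: [-1.4, -0.8, 7.7]
width: 0.0636
```

{"method": "apply_moves", "body": {
  "steps": [
    [0.07, [0, 0, 0], [0, 0, 0]],
    [0.08, [0, 0, 0], [0, 0, 0]],
    [0.085, [0, 0, 0], [0, 0, 0]],
    [0.085, [0, 0, 0], [0, 0, 0]],
    [0.085, [0, 0, 0.02], [0, 0, 0]],
    [0.085, [0, 0, 0.06], [0, 0, 0]],
    [0.085, [0, 0, 0.1], [0, 0, 0]],
    [0.085, [0, 0, 0.14], [0, 0, 0]]
  ]
}}

```text
time: 29.48
ee_pos: [0.5401, 0.3377, 0.1825]
orientation: [1.206, 1.21, -1.204]
ft_force: [0.6, 1.2, 0.5]
width: 0.0853
```

{"method": "apply_moves", "body": {
  "steps": [
    [0.085, [0, 0, 0.04], [0, 0, 0]],
    [0.085, [0, 0, 0.04], [0, 0, 0]]
  ]
}}

```text
time: 29.65
ee_pos: [0.5416, 0.3386, 0.2319]
orientation: [1.215, 1.207, -1.193]
ft_force: [0.6, 1.0, 1.6]
width: 0.0849
```

Run:
```python
from h import *
st([.5102,-.3235,.2])
s=grab_frame("side");crop(s,220,110,180,150,4,"pics/s18.png")
t=grab_frame("top");crop(t,350,200,110,85,7,"pics/t18.png")
```

```text
t 29.65 tcp [0.5416 0.3386 0.2319] jaw deg 0.32 tilt 0.77 x [ 0.012  0.006 -1.   ] w 0.0849 F [0.6 1.  1.6] q [ 0.56  0.3   0.42  1.68 -0.    2.12]
shift [-0.0314 -0.6621 -0.0319]
```

View pics/s18.png

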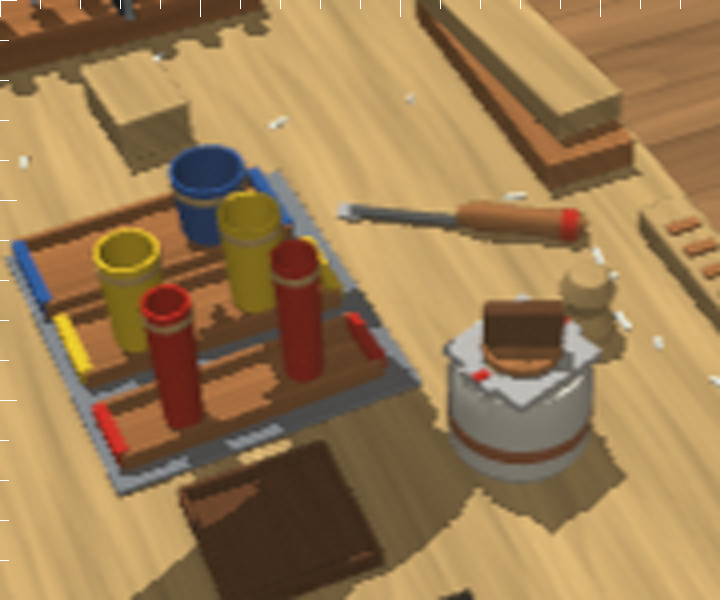

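View pics/t18.png

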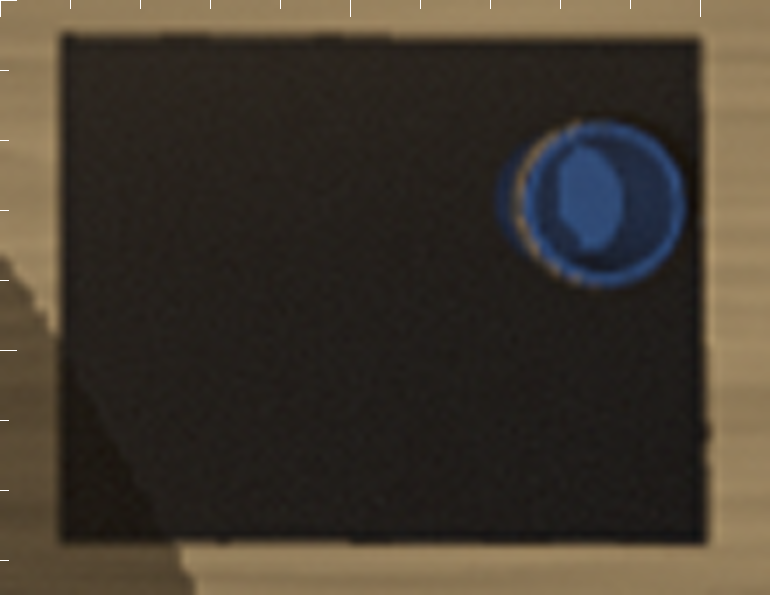

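B unmoved at (605,204) in the crop. Go there.

{"method": "apply_moves", "body": {
  "steps": [
    [0.085, [-0.031, -0.662, 0], [-0.3, 0.5, 0]],
    [0.085, [-0.031, -0.662, 0], [-0.3, 0.5, 0]],
    [0.085, [-0.031, -0.662, 0], [-0.3, 0.5, 0]],
    [0.085, [-0.031, -0.662, 0], [-0.3, 0.5, 0]],
    [0.085, [-0.031, -0.662, 0], [-0.3, 0.5, 0]],
    [0.085, [-0.031, -0.662, 0], [-0.3, 0.5, 0]],
    [0.085, [-0.031, -0.662, 0], [-0.3, 0.5, 0]],
    [0.085, [-0.031, -0.662, 0], [-0.3, 0.5, 0]]
  ]
}}

```text
time: 30.42
ee_pos: [0.5237, 0.0029, 0.2219]
orientation: [1.2, 1.213, -1.211]
ft_force: [0.6, 0.6, 0.8]
width: 0.0849
```

{"method": "apply_moves", "body": {
  "steps": [
    [0.085, [-0.0135, -0.3265, -0.04], [0, -0.2, 0]],
    [0.085, [-0.0135, -0.3265, -0.08], [0, -0.2, 0]],
    [0.085, [-0.0135, -0.3265, -0.09], [0, -0.2, 0]],
    [0.085, [-0.0135, -0.3265, -0.09], [0, -0.2, 0]],
    [0.085, [-0.0135, -0.3265, -0.09], [0, -0.2, 0]],
    [0.085, [-0.0135, -0.3265, -0.09], [0, -0.2, 0]],
    [0.085, [-0.0135, -0.3265, -0.09], [0, -0.2, 0]],
    [0.085, [-0.0135, -0.3265, -0.09], [0, -0.2, 0]]
  ]
}}

```text
time: 31.08
ee_pos: [0.5093, -0.3172, 0.132]
orientation: [1.201, 1.213, -1.209]
ft_force: [1.8, -0.1, 0.1]
width: 0.0853
```

{"method": "apply_moves", "body": {
  "steps": [
    [0.085, [0, 0, 0], [0, 0, 0]]
  ]
}}

```text
time: 31.17
ee_pos: [0.507, -0.3219, 0.1271]
orientation: [1.203, 1.215, -1.215]
ft_force: [-0.1, 0.3, -0.3]
width: 0.0851
```

Run:
```python
from h import *
st([.5102,-.3235,.030])
s=grab_frame("side");crop(s,250,200,150,160,4,"pics/s19.png")
```

```text
t 31.17 tcp [ 0.507  -0.3219  0.1271] jaw deg 0.07 tilt 0.5 x [-0.009 -0.001 -1.   ] w 0.0851 F [-0.1  0.3 -0.3] q [-0.56  0.2   0.1   1.48 -0.01  1.01]
shift [ 0.0032 -0.0016 -0.0971]
```

View pics/s19.png

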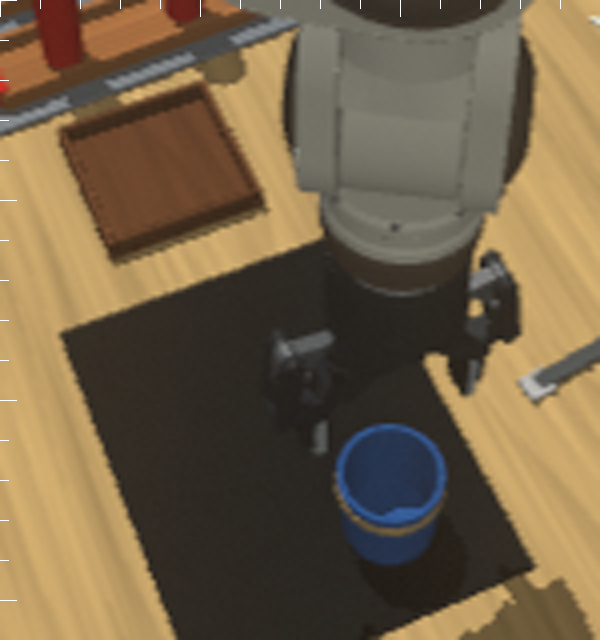

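{"method": "apply_moves", "body": {
  "steps": [
    [0.085, [0.003, -0.0015, 0], [0, -0.4, 0]],
    [0.085, [0.003, -0.0015, -0.04], [0, -0.4, 0]],
    [0.085, [0.003, -0.0015, -0.08], [0, -0.4, 0]],
    [0.085, [0.003, -0.0015, -0.097], [0, -0.4, 0]],
    [0.085, [0.003, -0.0015, -0.097], [0, -0.4, 0]],
    [0.085, [0.003, -0.0015, -0.097], [0, -0.4, 0]]
  ]
}}

```text
time: 31.72
ee_pos: [0.5099, -0.3197, 0.0303]
orientation: [1.207, 1.214, -1.209]
ft_force: [1.0, 0.0, 2.0]
width: 0.0847
```

{"method": "apply_moves", "body": {
  "steps": [
    [0.0, [0, 0, -0.001], [0, 0, 0]],
    [0.0, [0, 0, -0.001], [0, 0, 0]],
    [0.0, [0, 0, -0.001], [0, 0, 0]],
    [0.0, [0, 0, -0.001], [0, 0, 0]],
    [0.0, [0, 0, -0.001], [0, 0, 0]],
    [0.0, [0, 0, -0.001], [0, 0, 0]]
  ]
}}

```text
time: 32.22
ee_pos: [0.5112, -0.32, 0.0321]
orientation: [1.207, 1.21, -1.207]
ft_force: [-1.0, 2.6, 7.5]
width: 0.063
```

{"method": "apply_moves", "body": {
  "steps": [
    [0.0, [0, 0, 0.015], [0, 0, 0]],
    [0.0, [0, 0, 0.03], [0, 0, 0]],
    [0.0, [0, 0, 0.06], [0, 0, 0]],
    [0.0, [0, 0, 0.09], [0, 0, 0]],
    [0.0, [0, 0, 0.12], [0, 0, 0]],
    [0.0, [0, 0, 0.16], [0, 0, 0]],
    [0.0, [0, 0, 0.19], [0, 0, 0]],
    [0.0, [0, 0, 0.19], [0, 0, 0]]
  ]
}}

```text
time: 32.88
ee_pos: [0.5128, -0.3208, 0.2306]
orientation: [1.207, 1.199, -1.202]
ft_force: [-0.1, -0.6, -2.0]
width: 0.0628
```

Run:
```python
from h import *
st([.4359,.3331,.22])
s=grab_frame("side");crop(s,250,190,150,160,4,"pics/s20.png")
```

```text
t 32.88 tcp [ 0.5128 -0.3208  0.2306] jaw deg 0.2 tilt 0.66 x [ 0.01  -0.006 -1.   ] w 0.0628 F [-0.1 -0.6 -2. ] q [-0.56  0.21  0.31  1.66  0.    1.01]
shift [-0.0769  0.6539 -0.0106]
```

View pics/s20.png

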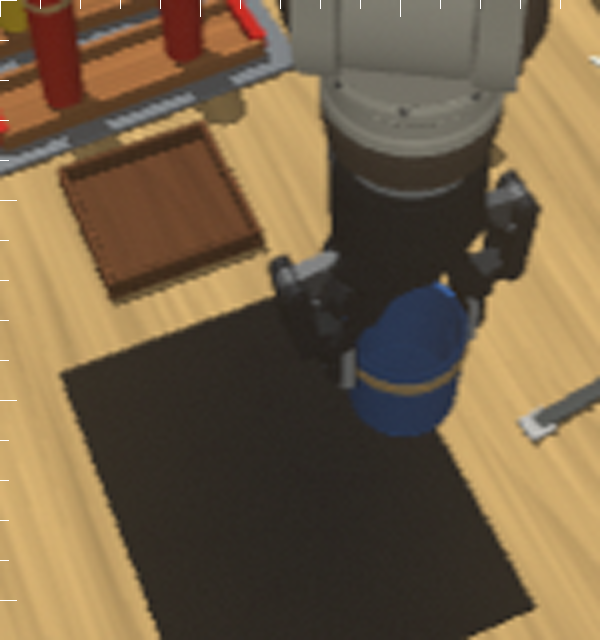

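{"method": "apply_moves", "body": {
  "steps": [
    [0.0, [-0.077, 0.657, 0], [0, 0.3, 0]],
    [0.0, [-0.077, 0.657, 0], [0, 0.3, 0]],
    [0.0, [-0.077, 0.657, 0], [0, 0.3, 0]],
    [0.0, [-0.077, 0.657, 0], [0, 0.3, 0]],
    [0.0, [-0.077, 0.657, 0], [0, 0.3, 0]],
    [0.0, [-0.077, 0.657, 0], [0, 0.3, 0]],
    [0.0, [-0.077, 0.657, 0], [0, 0.3, 0]],
    [0.0, [-0.077, 0.657, 0], [0, 0.3, 0]]
  ]
}}

```text
time: 33.6
ee_pos: [0.472, 0.013, 0.2241]
orientation: [1.205, 1.206, -1.208]
ft_force: [1.9, -0.3, -0.5]
width: 0.063
```

{"method": "apply_moves", "body": {
  "steps": [
    [0.0, [-0.036, 0.323, 0.005], [0, 0, 0]],
    [0.0, [-0.036, 0.323, 0.005], [0, 0, 0]],
    [0.0, [-0.036, 0.323, 0.005], [0, 0, 0]],
    [0.0, [-0.036, 0.323, 0.005], [0, 0, 0]],
    [0.0, [-0.036, 0.323, 0.005], [0, 0, 0]],
    [0.0, [-0.036, 0.323, 0.005], [0, 0, 0]],
    [0.0, [-0.036, 0.323, 0.005], [0, 0, 0]],
    [0.0, [-0.036, 0.323, 0.005], [0, 0, 0]]
  ]
}}

```text
time: 34.27
ee_pos: [0.4349, 0.3385, 0.2283]
orientation: [1.203, 1.207, -1.207]
ft_force: [0.8, 0.3, -2.3]
width: 0.0624
```

{"method": "apply_moves", "body": {
  "steps": [
    [0.0, [0, 0.005, 0], [0, 0, 0]],
    [0.0, [0, 0.005, 0], [0, 0, 0]]
  ]
}}

```text
time: 34.43
ee_pos: [0.4338, 0.3457, 0.2267]
orientation: [1.199, 1.209, -1.206]
ft_force: [-0.7, 0.3, -0.8]
width: 0.0628
```

Run:
```python
from h import *
st([.4359,.336,.043])
```

```text
t 34.43 tcp [0.4338 0.3457 0.2267] jaw deg 0.44 tilt 0.3 x [-0.001 -0.005 -1.   ] w 0.0628 F [-0.7  0.3 -0.8] q [ 0.67  0.1   0.18  1.66 -0.    2.24]
shift [ 0.0021 -0.0097 -0.1837]
```

{"method": "apply_moves", "body": {
  "steps": [
    [0.0, [0.002, -0.0095, -0.02], [0.2, 0, 0]],
    [0.0, [0.002, -0.0095, -0.06], [0.2, 0, 0]],
    [0.0, [0.002, -0.0095, -0.1], [0.2, 0, 0]],
    [0.0, [0.002, -0.0095, -0.14], [0.2, 0, 0]],
    [0.0, [0.002, -0.0095, -0.17], [0.2, 0, 0]],
    [0.0, [0.002, -0.0095, -0.181], [0.2, 0, 0]],
    [0.0, [0.002, -0.0095, -0.183], [0.2, 0, 0]],
    [0.0, [0.002, -0.0095, -0.183], [0.2, 0, 0]]
  ]
}}

```text
time: 35.1
ee_pos: [0.436, 0.3353, 0.044]
orientation: [1.202, 1.211, -1.206]
ft_force: [-0.3, 0.5, -2.4]
width: 0.063
```

{"method": "apply_moves", "body": {
  "steps": [
    [0.0, [0, 0, -0.002], [0, 0, 0]],
    [0.0, [0, 0, -0.003], [0, 0, 0]],
    [0.0, [0, 0, -0.004], [0, 0, 0]]
  ]
}}

```text
time: 35.35
ee_pos: [0.4366, 0.3355, 0.0409]
orientation: [1.204, 1.211, -1.204]
ft_force: [1.8, -0.8, 10.8]
width: 0.0629
```

Run:
```python
from h import *
st([.4359,.336,.041])
s=grab_frame("side");crop(s,200,110,130,110,6,"pics/s21.png")
```

```text
t 35.35 tcp [0.4366 0.3355 0.0409] jaw deg 0.37 tilt 0.07 x [ 0.001 -0.001 -1.   ] w 0.0629 F [ 1.8 -0.8 10.8] q [ 0.66  0.1  -0.18  1.29 -0.    2.22]
shift [-0.0007  0.0005  0.0001]
```

View pics/s21.png

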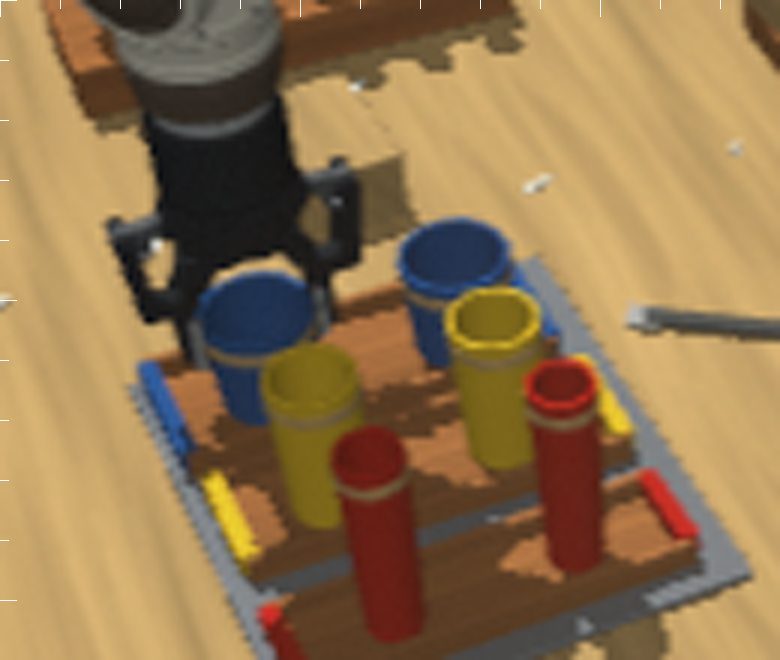

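{"method": "apply_moves", "body": {
  "steps": [
    [0.07, [0, 0, 0], [0, 0, 0]],
    [0.08, [0, 0, 0], [0, 0, 0]],
    [0.082, [0, 0, 0], [0, 0, 0]],
    [0.082, [0, 0, 0], [0, 0, 0]],
    [0.082, [0, 0, 0.02], [0, 0, 0]],
    [0.082, [0, 0, 0.06], [0, 0, 0]],
    [0.082, [0, 0, 0.1], [0, 0, 0]],
    [0.082, [0, 0, 0.14], [0, 0, 0]]
  ]
}}

```text
time: 36.07
ee_pos: [0.4361, 0.3353, 0.1824]
orientation: [1.203, 1.211, -1.205]
ft_force: [0.3, 1.0, 0.5]
width: 0.0819
```

{"method": "apply_moves", "body": {
  "steps": [
    [0.06, [0, 0, 0.06], [0, 0, 0]],
    [0.06, [0, 0, 0.07], [0, 0, 0]],
    [0.06, [0, 0, 0.07], [0, 0, 0]]
  ]
}}

```text
time: 36.32
ee_pos: [0.4372, 0.3362, 0.2595]
orientation: [1.211, 1.21, -1.197]
ft_force: [0.9, 0.1, 0.4]
width: 0.0598
```

Run:
```python
from h import *
st([.6805,.0125,.25])
s=grab_frame("side");crop(s,200,110,200,150,4,"pics/s22.png")
t=grab_frame("top");crop(t,190,140,170,150,4,"pics/t22.png");crop(t,290,140,70,60,10,"pics/t22c.png")
```

```text
t 36.32 tcp [0.4372 0.3362 0.2595] jaw deg 0.39 tilt 0.49 x [ 0.007  0.004 -1.   ] w 0.0598 F [0.9 0.1 0.4] q [ 0.66  0.09  0.24  1.71 -0.    2.22]
shift [ 0.2433 -0.3237 -0.0095]
```

View pics/s22.png

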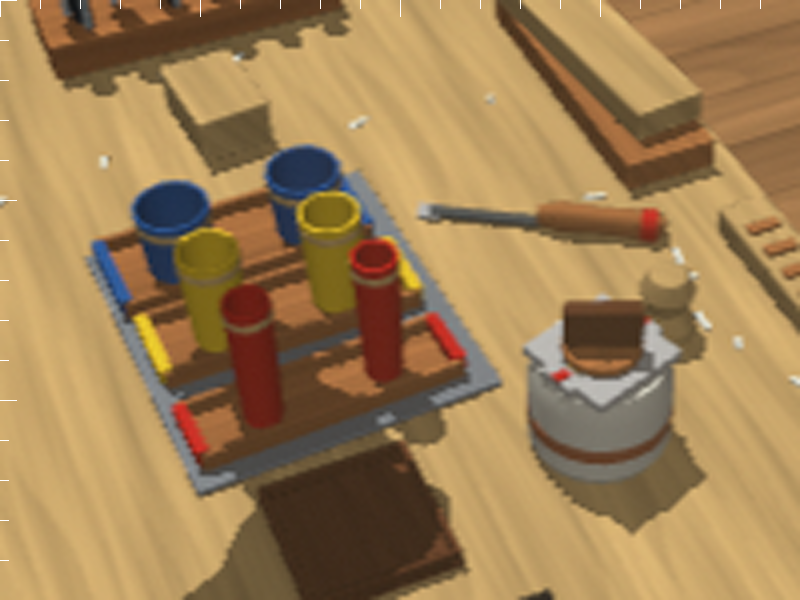

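View pics/t22.png

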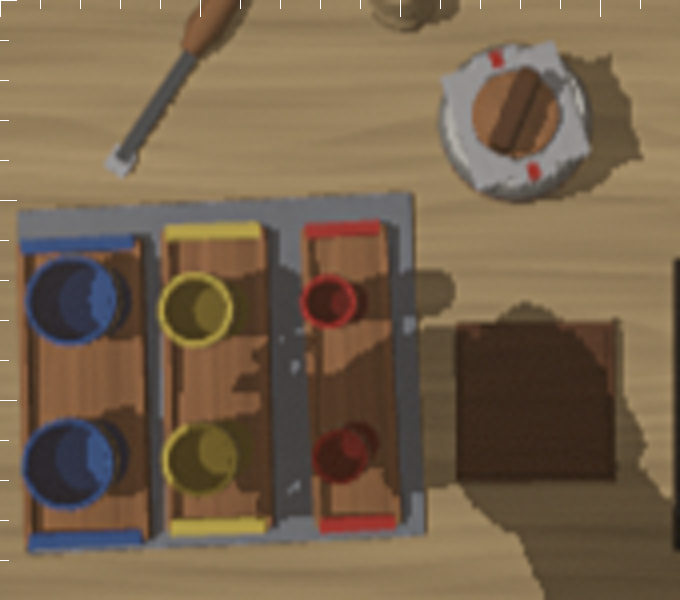

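View pics/t22c.png

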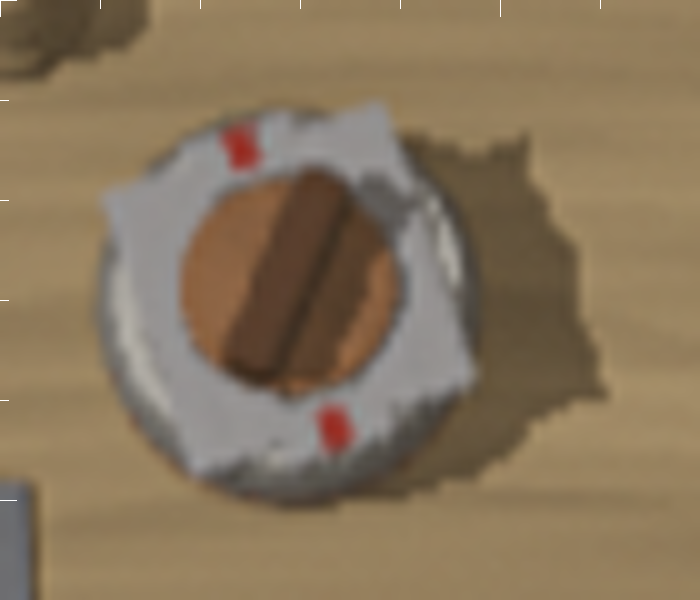

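{"method": "apply_moves", "body": {
  "steps": [
    [0.05, [0.243, -0.324, -0.01], [0, 0.3, 34]],
    [0.05, [0.243, -0.324, -0.01], [0, 0.3, 34]],
    [0.05, [0.243, -0.324, -0.01], [0, 0.3, 34]],
    [0.05, [0.243, -0.324, -0.01], [0, 0.3, 34]],
    [0.05, [0.243, -0.324, -0.01], [0, 0.3, 34]],
    [0.05, [0.243, -0.324, -0.01], [0, 0.3, 34]],
    [0.05, [0.243, -0.324, -0.01], [0, 0.3, 34]],
    [0.05, [0.243, -0.324, -0.01], [0, 0.3, 34]]
  ]
}}

```text
time: 37.08
ee_pos: [0.6276, 0.0798, 0.2438]
orientation: [0.755, 1.44, -0.759]
ft_force: [0.8, 0.6, 1.1]
width: 0.0498
```

Run:
```python
from h import *
st([.6805,.0125,.24])
```

```text
t 37.08 tcp [0.6276 0.0798 0.2438] jaw deg 34.41 tilt 0.32 x [-0.006 -0.001 -1.   ] w 0.0498 F [0.8 0.6 1.1] q [0.13 0.31 0.46 1.73 0.   1.1 ]
shift [ 0.0529 -0.0673 -0.0038]
```

{"method": "apply_moves", "body": {
  "steps": [
    [0.05, [0.053, -0.0675, -0.03], [0, 0, 33.5]],
    [0.05, [0.053, -0.0675, -0.03], [0, 0, 33.5]],
    [0.05, [0.053, -0.0675, -0.03], [0, 0, 33.5]],
    [0.05, [0.053, -0.0675, -0.03], [0, 0, 33.5]],
    [0.05, [0.053, -0.0675, -0.03], [0, 0, 33.5]],
    [0.05, [0.053, -0.0675, -0.03], [0, 0, 33.5]],
    [0.05, [0.053, -0.0675, -0.03], [0, 0, 33.5]]
  ]
}}

```text
time: 37.67
ee_pos: [0.6802, 0.0123, 0.2123]
orientation: [0.301, 1.555, -0.309]
ft_force: [-0.4, 0.2, -0.1]
width: 0.0501
```

Run:
```python
from h import *
st([.6807,.0125,.111])
s=grab_frame("side");crop(s,300,130,110,100,7,"pics/s23.png")
t=grab_frame("top");crop(t,270,120,110,100,6,"pics/t23.png")
```

```text
t 37.67 tcp [0.6802 0.0123 0.2123] jaw deg 67.74 tilt 0.42 x [-0.007 -0.004 -1.   ] w 0.0501 F [-0.4  0.2 -0.1] q [ 0.02  0.42  0.54  1.7  -0.    0.41]
shift [ 0.0005  0.0002 -0.1013]
```

View pics/s23.png

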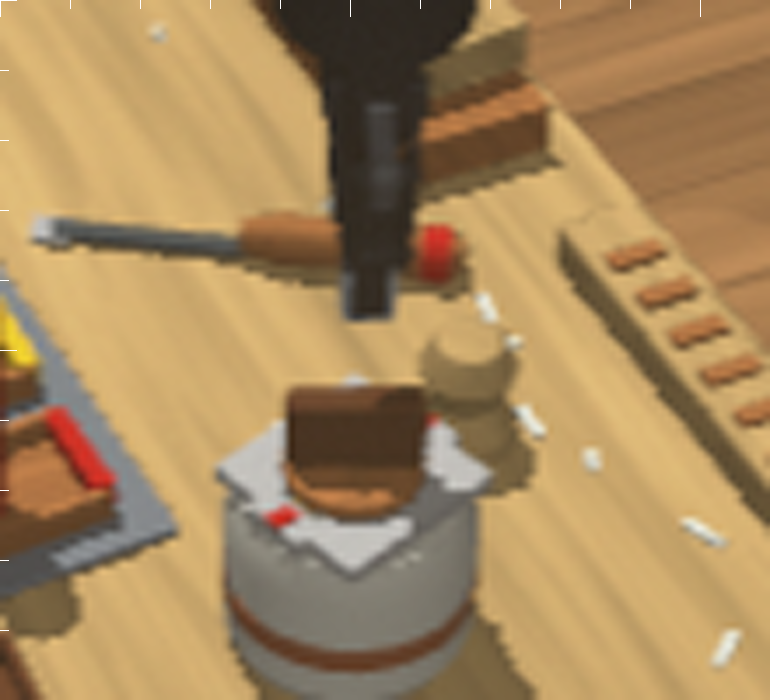

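View pics/t23.png

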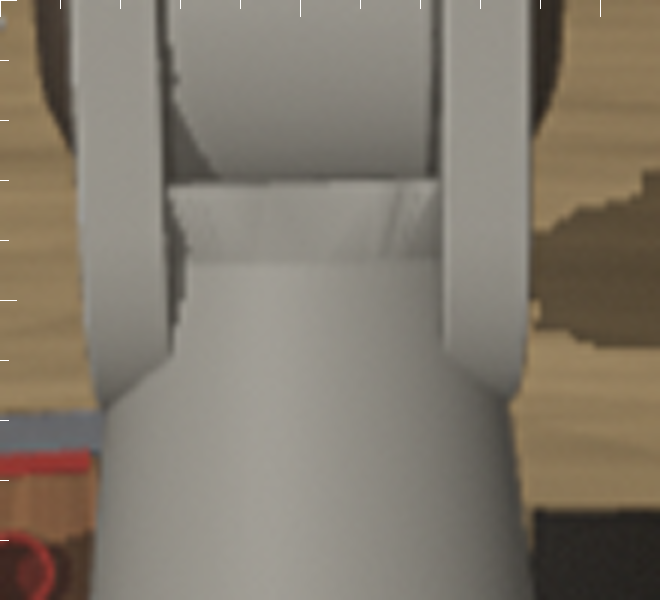

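{"method": "apply_moves", "body": {
  "steps": [
    [0.05, [0.0005, 0, -0.04], [0.2, -0.3, 0]],
    [0.05, [0.0005, 0, -0.08], [0.2, -0.3, 0]],
    [0.05, [0.0005, 0, -0.098], [0.2, -0.3, 0]],
    [0.05, [0.0005, 0, -0.098], [0.2, -0.3, 0]],
    [0.05, [0.0005, 0, -0.098], [0.2, -0.3, 0]]
  ]
}}

```text
time: 38.18
ee_pos: [0.6801, 0.0128, 0.1148]
orientation: [0.305, 1.551, -0.306]
ft_force: [-0.3, -0.6, 0.8]
width: 0.0502
```

Run:
```python
from h import *
st([.6807,.0125,.113])
s=grab_frame("side");crop(s,300,130,110,100,7,"pics/s24.png")
```

```text
t 38.18 tcp [0.6801 0.0128 0.1148] jaw deg 67.71 tilt 0.1 x [-0.002 -0.    -1.   ] w 0.0502 F [-0.3 -0.6  0.8] q [ 0.02  0.39  0.32  1.5  -0.    0.41]
shift [ 0.0006 -0.0003 -0.0018]
```

View pics/s24.png

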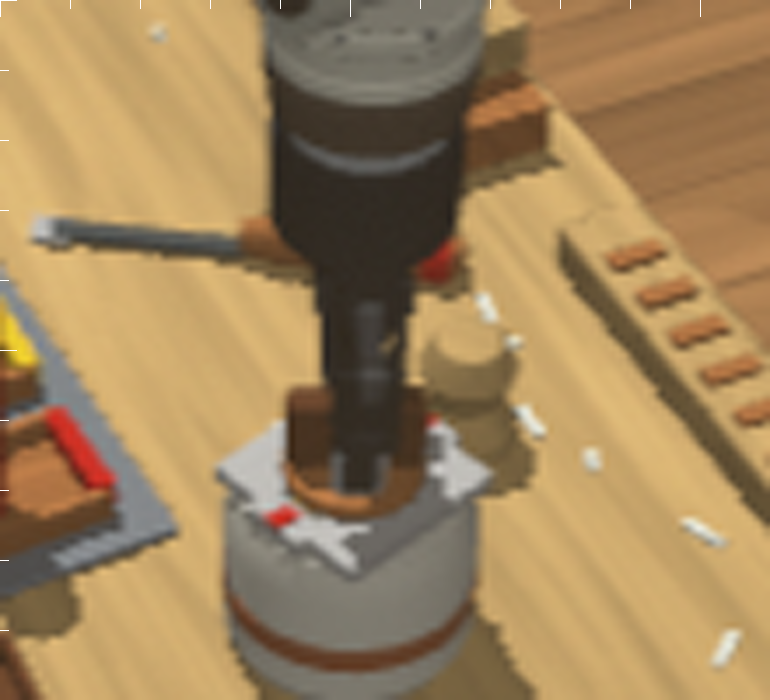

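{"method": "apply_moves", "body": {
  "steps": [
    [0.0, [0, 0, 0], [0, 0, 0]],
    [0.0, [0, 0, 0], [0, 0, 0]],
    [0.0, [0, 0, 0], [0, 0, 0]],
    [0.0, [0, 0, 0], [0, 0, 0]],
    [0.0, [0, 0, 0], [0, 0, 0]],
    [0.0, [0, 0, 0], [0, 0, 0]]
  ]
}}

```text
time: 38.73
ee_pos: [0.6821, 0.0129, 0.119]
orientation: [0.306, 1.544, -0.304]
ft_force: [-0.9, 0.7, 6.6]
width: 0.0149
```

Run:
```python
from h import *
st([.6807,.0125,.113])
```

```text
t 38.73 tcp [0.6821 0.0129 0.119 ] jaw deg 67.72 tilt 0.28 x [ 0.005  0.    -1.   ] w 0.0149 F [-0.9  0.7  6.6] q [0.02 0.39 0.32 1.5  0.   0.41]
shift [-0.0014 -0.0004 -0.006 ]
```

{"method": "apply_moves", "body": {
  "steps": [
    [0.0, [0, 0, 0], [0, 0, 6]],
    [0.0, [0, 0, 0], [0, 0, 12]],
    [0.0, [0, 0, 0], [0, 0, 18]],
    [0.0, [0, 0, 0], [0, 0, 24]],
    [0.0, [0, 0, 0], [0, 0, 30]],
    [0.0, [0, 0, 0], [0, 0, 36]],
    [0.0, [0, 0, 0], [0, 0, 40.5]],
    [0.0, [0, 0, 0], [0, 0, 40.5]]
  ]
}}

```text
time: 39.4
ee_pos: [0.6822, 0.0128, 0.1194]
orientation: [-0.25, 1.551, 0.254]
ft_force: [-0.6, 0.9, -2.1]
width: 0.0151
```

Run:
```python
from h import *
st(); print(get_state()["moment"])
s=grab_frame("side");crop(s,300,130,110,100,7,"pics/s25.png")
```

```text
t 39.4 tcp [0.6822 0.0128 0.1194] jaw deg 108.41 tilt 0.3 x [ 0.004  0.003 -1.   ] w 0.0151 F [-0.6  0.9 -2.1] q [ 0.02  0.39  0.32  1.5   0.   -0.3 ]
[0.01900131 0.02337121 0.06490114]
```

View pics/s25.png

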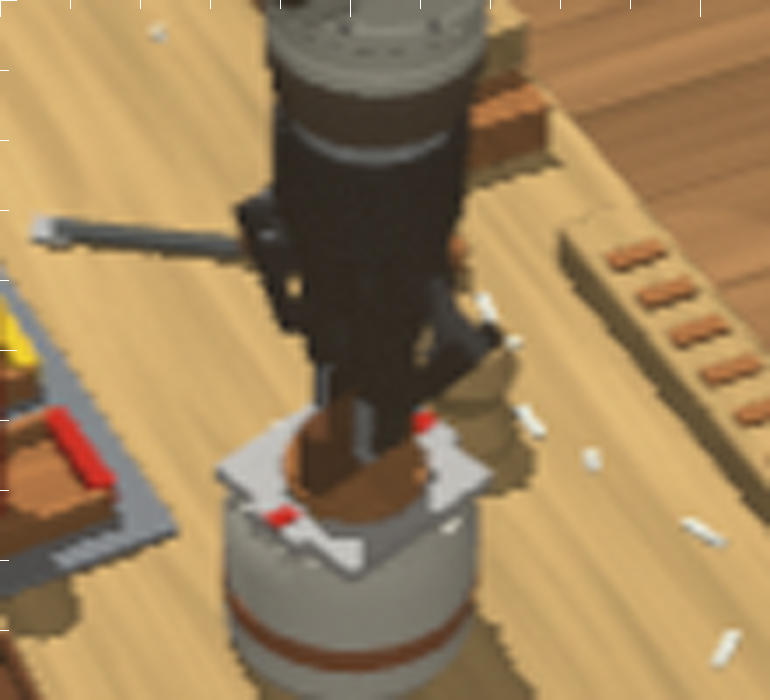

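{"method": "apply_moves", "body": {
  "steps": [
    [0.0, [0, 0, 0.004], [0, 0, 0]],
    [0.0, [0, 0, 0.008], [0, 0, 0]],
    [0.0, [0, 0, 0.012], [0, 0, 0]],
    [0.0, [0, 0, 0.014], [0, 0, 0]]
  ]
}}

```text
time: 39.78
ee_pos: [0.6825, 0.0128, 0.1345]
orientation: [-0.245, 1.551, 0.249]
ft_force: [-0.1, -0.6, -0.5]
width: 0.0151
```

Free, no resistance. Lift further.

{"method": "apply_moves", "body": {
  "steps": [
    [0.0, [0, 0, 0.02], [0, 0, 0]],
    [0.0, [0, 0, 0.04], [0, 0, 0]],
    [0.0, [0, 0, 0.06], [0, 0, 0]],
    [0.0, [0, 0, 0.08], [0, 0, 0]],
    [0.0, [0, 0, 0.1], [0, 0, 0]],
    [0.0, [0, 0, 0.11], [0, 0, 0]],
    [0.0, [0, 0, 0.11], [0, 0, 0]]
  ]
}}

```text
time: 40.37
ee_pos: [0.6832, 0.0129, 0.2479]
orientation: [-0.245, 1.546, 0.248]
ft_force: [0.5, 0.5, -1.0]
width: 0.0146
```

Run:
```python
from h import *
st([.4764,-.0036,.22])
s=grab_frame("side");crop(s,230,120,180,160,4,"pics/s26.png")
t=grab_frame("top");cv2.imwrite("pics/t26.png",t)
```

```text
t 40.37 tcp [0.6832 0.0129 0.2479] jaw deg 108.04 tilt 0.6 x [ 0.01   0.003 -1.   ] w 0.0146 F [ 0.5  0.5 -1. ] q [ 0.02  0.44  0.63  1.76  0.   -0.3 ]
shift [-0.2068 -0.0165 -0.0279]
```

View pics/s26.png

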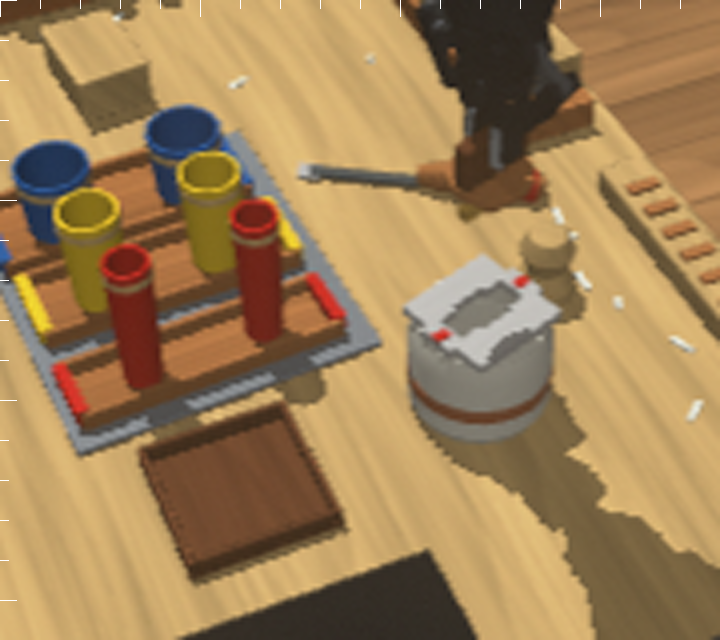

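View pics/t26.png

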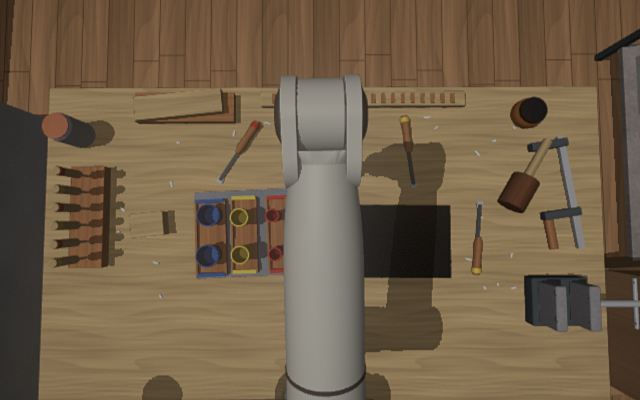

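Run:
```python
from h import *
c=np.array([[.4764+a*.06,-.0036+b*.06,z] for z in(.018,0) for a in(-1,1) for b in(-1,1)])
print((proj("side",c)-[230,120])*4)
```

```text
[[188.87371192 568.70860807]
 [136.41701598 449.04157642]
 [345.19065549 513.05326886]
 [284.75462148 399.6973033 ]
 [191.22707707 583.49982224]
 [139.16160402 464.15639859]
 [345.83523932 528.04045981]
 [285.96042233 414.92595951]]
```

{"method": "apply_moves", "body": {
  "steps": [
    [0.0, [-0.206, -0.0165, 0], [0, 0.4, 0]],
    [0.0, [-0.206, -0.0165, 0], [0, 0.4, 0]],
    [0.0, [-0.206, -0.0165, 0], [0, 0.4, 0]],
    [0.0, [-0.206, -0.0165, 0], [0, 0.4, 0]],
    [0.0, [-0.206, -0.0165, 0], [0, 0.4, 0]],
    [0.0, [-0.206, -0.0165, 0], [0, 0.4, 0]],
    [0.0, [-0.206, -0.0165, 0], [0, 0.4, 0]]
  ]
}}

```text
time: 41.05
ee_pos: [0.4748, -0.0038, 0.2442]
orientation: [-0.244, 1.557, 0.249]
ft_force: [0.4, 0.3, -1.7]
width: 0.0146
```

Run:
```python
from h import *
st([.4764,-.0036,.15])
s=grab_frame("side");crop(s,250,150,110,120,6,"pics/s27.png")
```

```text
t 41.05 tcp [ 0.4748 -0.0038  0.2442] jaw deg 108.02 tilt 0.19 x [-0.001  0.003 -1.   ] w 0.0146 F [ 0.4  0.3 -1.7] q [-0.01 -0.09  0.03  1.69  0.   -0.32]
shift [ 0.0016  0.0002 -0.0942]
```

View pics/s27.png

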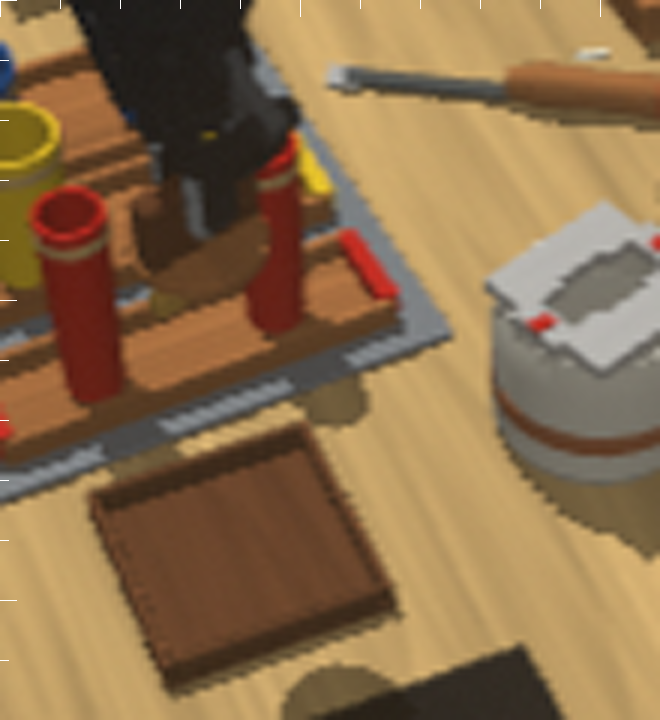

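{"method": "apply_moves", "body": {
  "steps": [
    [0.0, [0.001, 0, -0.04], [0, 0, 0]],
    [0.0, [0.001, 0, -0.08], [0, 0, 0]],
    [0.0, [0.001, 0, -0.12], [0, 0, 0]],
    [0.0, [0.001, 0, -0.14], [0, 0, 0]],
    [0.0, [0.001, 0, -0.15], [0, 0, 0]],
    [0.0, [0.001, 0, -0.15], [0, 0, 0]]
  ]
}}

```text
time: 41.6
ee_pos: [0.4766, -0.0036, 0.0913]
orientation: [-0.244, 1.561, 0.25]
ft_force: [-0.2, 0.2, -1.7]
width: 0.0147
```

Run:
```python
from h import *
st()
s=grab_frame("side");crop(s,250,180,110,100,7,"pics/s28.png")
```

```text
t 41.6 tcp [ 0.4766 -0.0036  0.0913] jaw deg 108.04 tilt 0.35 x [-0.005  0.003 -1.   ] w 0.0147 F [-0.2  0.2 -1.7] q [-0.01 -0.09 -0.27  1.4   0.   -0.32]
```

View pics/s28.png

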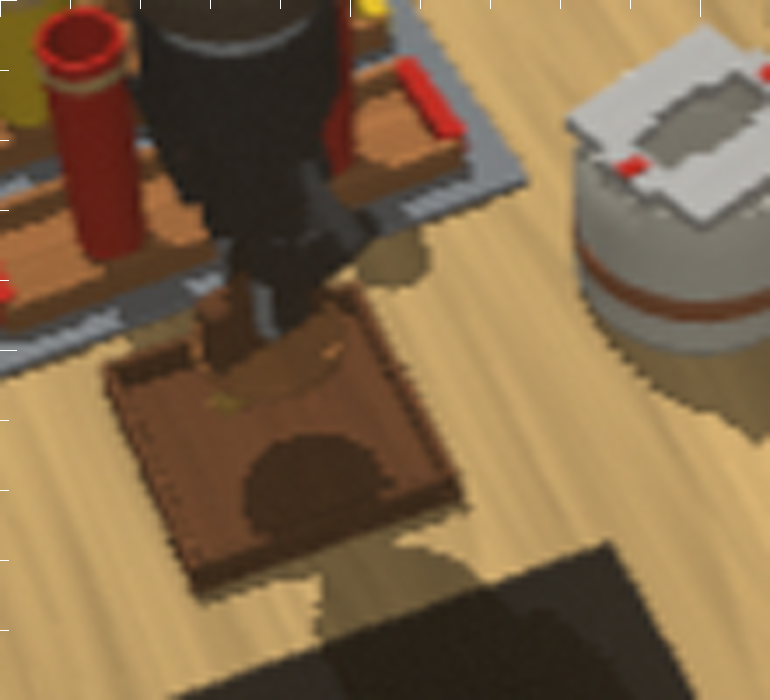

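{"method": "apply_moves", "body": {
  "steps": [
    [0.0, [0, 0, -0.005], [-0.1, -0.3, 0]],
    [0.0, [0, 0, -0.01], [-0.1, -0.3, 0]],
    [0.0, [0, 0, -0.014], [-0.1, -0.3, 0]],
    [0.0, [0, 0, -0.016], [-0.1, -0.3, 0]],
    [0.0, [0, 0, -0.016], [-0.1, -0.3, 0]]
  ]
}}

```text
time: 42.07
ee_pos: [0.4775, -0.0036, 0.0774]
orientation: [-0.246, 1.554, 0.248]
ft_force: [-0.1, 0.5, -0.8]
width: 0.0151
```

{"method": "apply_moves", "body": {
  "steps": [
    [0.0, [0, 0, -0.004], [0, 0, 0]],
    [0.0, [0, 0, -0.008], [0, 0, 0]],
    [0.0, [0, 0, -0.01], [0, 0, 0]]
  ]
}}

```text
time: 42.32
ee_pos: [0.4773, -0.0036, 0.0668]
orientation: [-0.246, 1.554, 0.248]
ft_force: [0.6, -0.9, -1.7]
width: 0.0145
```

{"method": "apply_moves", "body": {
  "steps": [
    [0.0, [0, 0, -0.002], [0, 0, 0]],
    [0.0, [0, 0, -0.004], [0, 0, 0]],
    [0.0, [0, 0, -0.006], [0, 0, 0]]
  ]
}}

```text
time: 42.57
ee_pos: [0.4773, -0.0037, 0.0606]
orientation: [-0.246, 1.554, 0.248]
ft_force: [-1.0, 0.3, -0.6]
width: 0.0148
```

Run:
```python
from h import *
st()
s=grab_frame("side");crop(s,250,180,110,100,7,"pics/s29.png")
```

```text
t 42.57 tcp [ 0.4773 -0.0037  0.0606] jaw deg 108.03 tilt 0.17 x [ 0.003  0.002 -1.   ] w 0.0148 F [-1.   0.3 -0.6] q [-0.01 -0.09 -0.33  1.33  0.   -0.32]
```

View pics/s29.png

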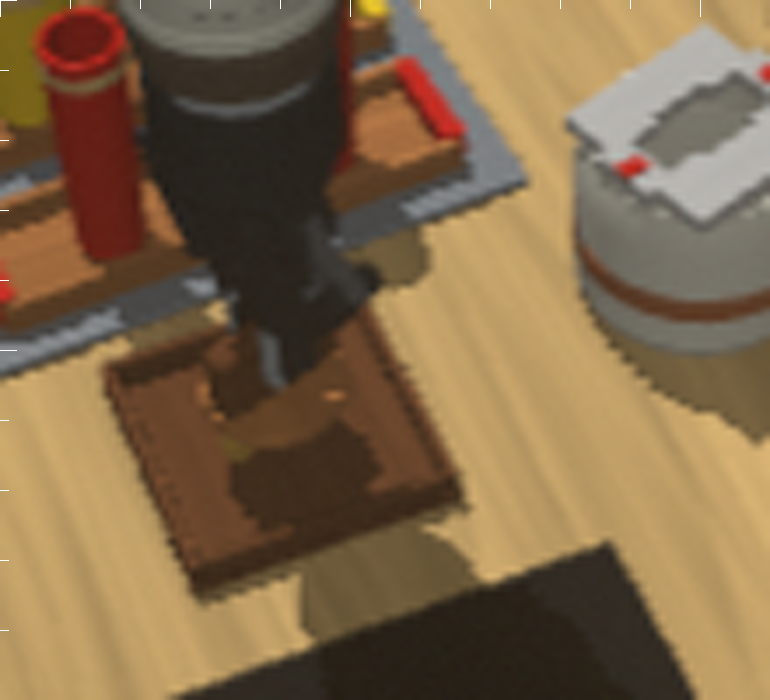

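{"method": "apply_moves", "body": {
  "steps": [
    [0.0, [0, 0, -0.002], [0, 0, 0]],
    [0.0, [0, 0, -0.004], [0, 0, 0]],
    [0.0, [0, 0, -0.006], [0, 0, 0]]
  ]
}}

```text
time: 42.87
ee_pos: [0.4772, -0.0036, 0.0541]
orientation: [-0.246, 1.554, 0.248]
ft_force: [0.0, 0.5, -1.6]
width: 0.0147
```

{"method": "apply_moves", "body": {
  "steps": [
    [0.0, [0, 0, -0.002], [0, 0, 0]],
    [0.0, [0, 0, -0.004], [0, 0, 0]]
  ]
}}

```text
time: 43.03
ee_pos: [0.4772, -0.0037, 0.0498]
orientation: [-0.246, 1.554, 0.248]
ft_force: [-1.1, -0.6, -0.9]
width: 0.0149
```

{"method": "apply_moves", "body": {
  "steps": [
    [0.0, [0, 0, -0.002], [0, 0, 0]],
    [0.0, [0, 0, -0.004], [0, 0, 0]]
  ]
}}

```text
time: 43.2
ee_pos: [0.4775, -0.0037, 0.0488]
orientation: [-0.246, 1.552, 0.248]
ft_force: [-19.0, -0.3, 45.8]
width: 0.0148
```

{"method": "apply_moves", "body": {
  "steps": [
    [0.0, [0, 0, -0.001], [0, 0, 0]],
    [0.0, [0, 0, -0.002], [0, 0, 0]]
  ]
}}

```text
time: 43.37
ee_pos: [0.4784, -0.0037, 0.0489]
orientation: [-0.246, 1.55, 0.247]
ft_force: [-9.9, -0.3, 27.0]
width: 0.0147
```

Run:
```python
from h import *
st()
s=grab_frame("side");crop(s,250,180,110,100,7,"pics/s30.png")
```

```text
t 43.37 tcp [ 0.4784 -0.0037  0.0489] jaw deg 108.03 tilt 0.41 x [ 0.007  0.002 -1.   ] w 0.0147 F [-9.9 -0.3 27. ] q [-0.01 -0.08 -0.35  1.3   0.   -0.32]
```

View pics/s30.png

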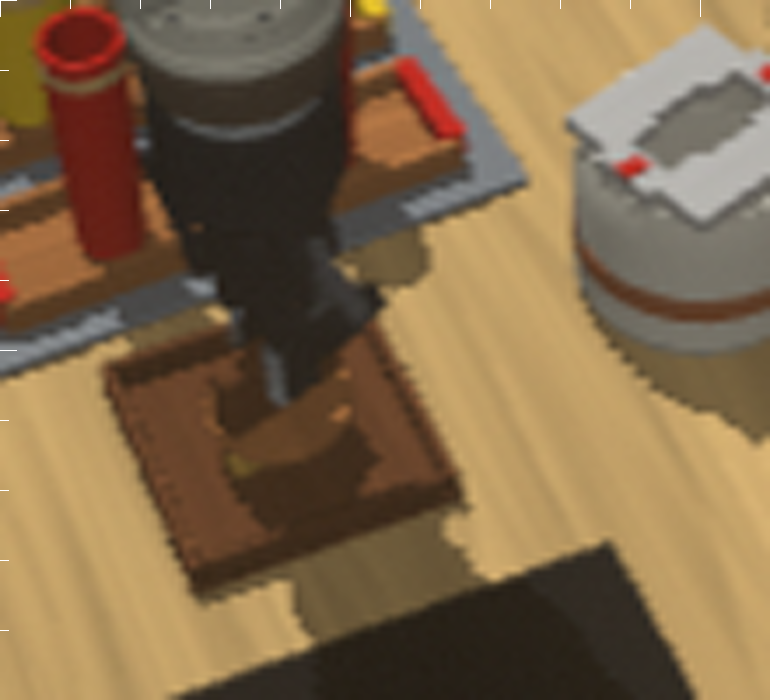

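{"method": "apply_moves", "body": {
  "steps": [
    [0.0, [-0.0005, 0, 0.0], [0, 0.3, 0]],
    [0.0, [-0.0005, 0, 0.0], [0, 0.3, 0]]
  ]
}}

```text
time: 43.58
ee_pos: [0.478, -0.0037, 0.0492]
orientation: [-0.246, 1.554, 0.248]
ft_force: [-0.2, 0.2, -1.9]
width: 0.0151
```

{"method": "apply_moves", "body": {
  "steps": [
    [0.02, [0, 0, 0], [0, 0, 0]],
    [0.035, [0, 0, 0], [0, 0, 0]],
    [0.05, [0, 0, 0], [0, 0, 0]],
    [0.05, [0, 0, 0], [0, 0, 0]],
    [0.05, [0, 0, 0.02], [0, 0, 0]],
    [0.05, [0, 0, 0.06], [0, 0, 0]],
    [0.05, [0, 0, 0.1], [0, 0, 0]],
    [0.05, [0, 0, 0.14], [0, 0, 0]]
  ]
}}

```text
time: 44.25
ee_pos: [0.4775, -0.0037, 0.1905]
orientation: [-0.246, 1.555, 0.248]
ft_force: [1.3, 0.6, 0.7]
width: 0.0497
```

{"method": "apply_moves", "body": {
  "steps": [
    [0.05, [-0.04, -0.04, 0.05], [0, 0, 0]],
    [0.05, [-0.08, -0.08, 0.06], [0, 0, 0]],
    [0.05, [-0.1, -0.12, 0.06], [0, 0, 0]],
    [0.05, [-0.1, -0.16, 0.06], [0, 0, 0]],
    [0.05, [-0.1, -0.2, 0.06], [0, 0, 0]],
    [0.05, [-0.1, -0.2, 0.06], [0, 0, 0]],
    [0.05, [-0.1, -0.2, 0.06], [0, 0, 0]]
  ]
}}

```text
time: 44.83
ee_pos: [0.3761, -0.2088, 0.2507]
orientation: [-0.243, 1.556, 0.242]
ft_force: [0.3, 0.2, -0.7]
width: 0.0499
```

Run:
```python
from h import *
st()
s=grab_frame("side");cv2.imwrite("pics/s31.png",s);crop(s,220,110,180,150,4,"pics/s31c.png")
t=grab_frame("top");crop(t,190,100,190,150,4,"pics/t31.png");cv2.imwrite("pics/t31f.png",t)
```

```text
t 44.83 tcp [ 0.3761 -0.2088  0.2507] jaw deg 107.71 tilt 0.09 x [ 0.001 -0.    -1.   ] w 0.0499 F [ 0.3  0.2 -0.7] q [-0.51 -0.19 -0.05  1.71  0.   -0.82]
```

View pics/s31c.png

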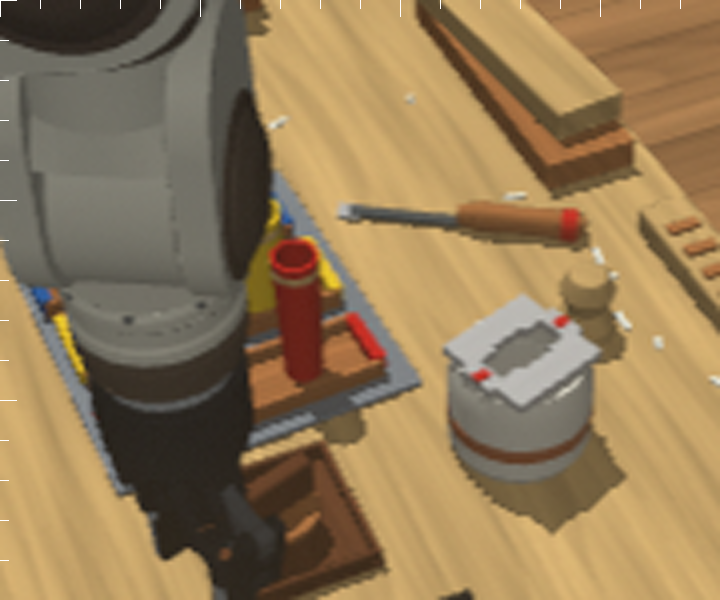

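View pics/t31f.png

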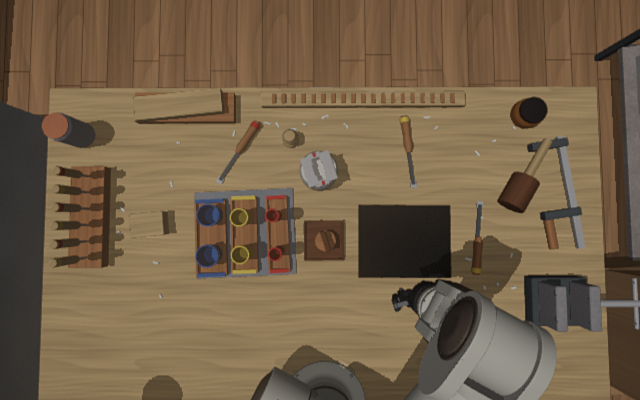

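{"method": "apply_moves", "body": {
  "steps": [
    [0.05, [0.0, -0.08, 0.05], [0, 0, 0]],
    [0.05, [0.0, -0.12, 0.05], [0, 0, 0]],
    [0.05, [0.0, -0.12, 0.05], [0, 0, 0]],
    [0.05, [0.0, -0.12, 0.05], [0, 0, 0]]
  ]
}}

```text
time: 45.27
ee_pos: [0.3778, -0.328, 0.3009]
orientation: [-0.244, 1.556, 0.244]
ft_force: [1.4, 0.5, 1.1]
width: 0.0499
```

Run:
```python
from h import *
st()
s=grab_frame("side");crop(s,200,120,190,150,4,"pics/s32.png")
t=grab_frame("top");crop(t,190,180,160,105,5,"pics/t32.png")
```

```text
t 45.27 tcp [ 0.3778 -0.328   0.3009] jaw deg 107.8 tilt 0.09 x [ 0.001  0.    -1.   ] w 0.0499 F [1.4 0.5 1.1] q [-0.72  0.    0.23  1.79  0.   -1.03]
```

View pics/s32.png

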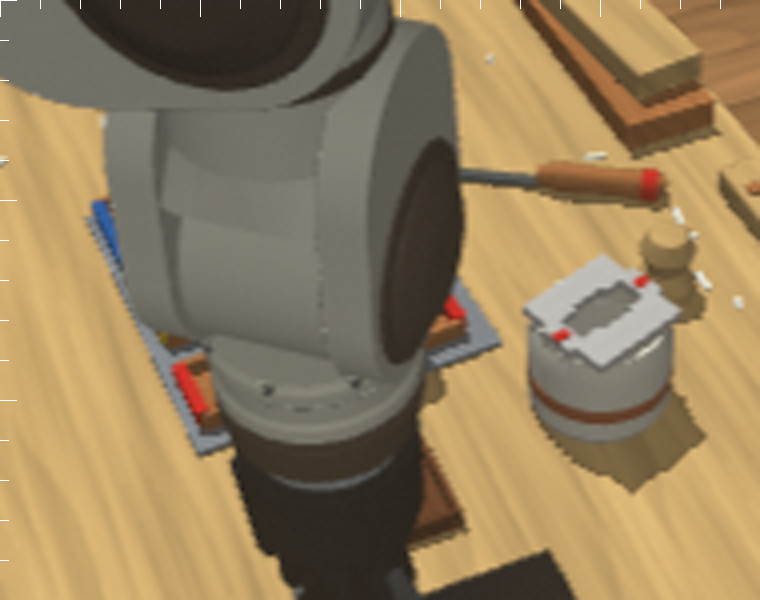

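View pics/t32.png

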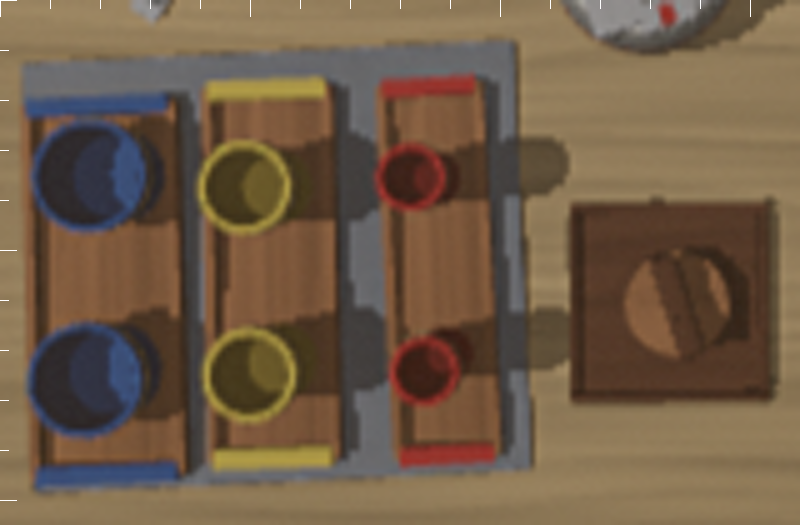

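```bash
python3 -c "
from h import *
print(ray('top',[(190+678/5,180+303/5)],.03)); print(finish_job())"
```

```text
[[ 0.47661895 -0.0069904   0.03      ]]
the job is handed in; nothing more can be done
None
```

I unnested both nests and stood all six cups upright in their own rows. I then twisted the stopper onto the red marks while it was still seated, pulled it out, and left it standing in the dish. I handed in at about 45 s of the 200 s.

- **Final pictures:** the last top view shows the blue, yellow and red pairs upright in their trays, the stopper near the centre of the dish, and the crock open. I saw no movement of the dish, gouges or wood blanks. The arm was clear and touching nothing.
- **Handle angle disagreed with the task:** the notes gave 57 to 80° anticlockwise of the marks. Both cameras showed it about 40° clockwise, so I turned it about 40° anticlockwise. It then lifted out with almost no force.
- **Hardest contact:** about 50 N at the wrist, briefly, when the stopper touched the dish floor. I eased this off before letting go.
- **Less certain check:** the arm blocked the side camera at the end, so the stopper's upright stance rests on the top view and a partial side view just before.

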